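# Clear the slide press, release its safety catch and hold the lever down

## Task

Pick up the scraper block and use it (not the fingers) to sweep the three loose resin chips off the bed of the slide press, then stand the block back on the worktop. Next flip the press's safety catch outward, away from the lever, and only then pull the lever by its roller grip all the way forward and down over the bed, and finish while still holding it fully down: it springs back if let go. Leave the other things on the worktop where they are.

Things in the scene. Friction and masses are not known exactly. Their poses are not given: they have to be found in the camera images.
- press: Fixed slide press at a varying place and yaw; grey base plate 12 mm thick, x -60..125, y -140..60 mm. Origin at worktop height under its bed's centre; x to its back (lever hinge), y to its left, z up. Hinge cheeks 74 mm high at x 80..110, y +-66 mm; catch bearings 60 mm high at x -30 and 45, y -120 mm.
- press_bed (a point): Centre of the bed's top face, 35 mm above the worktop; axes as the press. The bed is a raised metal block 80 mm (x) by 120 mm (y), open all round; nothing is below its left (+y) edge but the worktop; a glass slide lies flush in its middle.
- lever_hinge (a point): Point on the lever's hinge axis (along the press's y), midway between its arms: 95 mm behind the bed's centre, 62 mm above the worktop; axes as the press.
- press_grip: Black roller grip of the lever, 18 mm diameter, 72 mm long along press y, turning freely on its rod between the lever's arms (10 mm wide, at y +-50 mm). Origin at its centre, 170 mm from the hinge axis: at the start straight above the hinge, 232 mm above the worktop; fully down 170 mm in front of the hinge, 62 mm above the worktop. Its own turning means nothing.
- press_lever (a joint): Lever (steel yoke) angle, rad: 0 upright (start), grows as pulled to press -x and down, stop at 1.57 fully down. Springs back to 0; at the grip takes about 1.5 N at the start, 6 N fully down. With the catch shut it moves under 0.1 rad. A rubber pad 95 mm from the hinge stands out 27 mm to the front when the lever is upright.
- press_catch (a joint): Safety catch angle, rad: 0 to 0.1 at the start (shut: its hook lies in front of the lever's right arm and blocks it), grows as flipped to the press's right (-y), stop at 1.3; stays where left (friction, about 1.5 N at the tab). Rocks about a shaft along press x at y -120 mm, 50 mm above the worktop.
- catch_tab (a point): Free end of the catch's thumb tab: plate 26 mm wide (x), 5 mm thick, 50 mm long from the shaft, at press x 0. Shut, it leans 32 deg inward, end at y -94, z 92 mm; fully flipped 43 deg outward, end at y -154, z 86 mm. Push its bed side toward press -y. Orientation turns with the catch. The hook (x 78..87 mm) swings up to z 155 mm.
- scraper: Scraper block, 100 mm long (its x), 22 mm thick (its y), 60 mm tall, white plastic with ribs and a steel working edge (14 mm thick, lowest 12 mm); about 0.14 kg. It stands upright on the worktop on its edge, left or right of the press. Origin at the centre of its underside, z up. Grip it across its 22 mm.
- chip_0: Loose brown resin chip about 14 x 11 x 8 mm on the bed; origin at the centre of its underside.
- chip_1: Loose brown resin chip about 12 x 12 x 9 mm on the bed; origin at the centre of its underside.
- chip_2: Loose brown resin chip about 13 x 10 x 8 mm on the bed; origin at the centre of its underside.
- power_brick: Bystander: black power brick 48 x 95 x 29 mm, on the side of the press where the scraper is not; origin under its centre.
- beaker: Bystander: small glass beaker with dropper, 103 mm tall, behind the press on the left; origin under its centre.
- petri_seeds: Bystander: petri dish, 55 mm across, 17 mm high, with brown bits, at the front left; origin under its centre.
- petri_empty: Bystander: empty petri dish, 63 mm across, 16 mm high, to the right of the press; origin under its centre.
- tweezers: Bystander: tweezers 118 mm long, lying at the front right; origin under the centre.

How it is judged:
On the way, in this order (a step that is already met when the one before it is completed fails the run):
1. all three chips are off the bed, the scraper block in the gripper (height (world z) of each of chip_0, chip_1, chip_2 below 0.026 m and contact force between the fingers and scraper above 1 N), for 0.1 s.
2. the scraper block stands on the worktop and is let go (height (world z) of scraper below 0.006 m and angle between scraper's own z axis and vertical below 0.15 rad and contact force between the fingers and scraper below 0.3 N), for 0.2 s.
3. the safety catch is flipped open, the lever still up (value of joint press_catch above 1 rad and value of joint press_lever below 0.15 rad), for 0.1 s.
4. the lever is pulled fully down with the catch open (value of joint press_lever above 1.48 rad and value of joint press_catch above 1 rad), for 0.2 s.
At the end, for the whole second after the job is handed in: The lever is held within 0.09 rad of its lower stop by the fingers on its roller grip (more than 1.5 N), the catch is open beyond 1.0 rad, the scraper block stands released on the worktop (upright within 0.15 rad), and all three chips lie below the bed's top (all of step 2 and all of step 4 and height (world z) of each of chip_0, chip_1, chip_2 below 0.026 m and contact force between the fingers and press_grip above 1.5 N); the arm keeps its last pose, push and grip.
It fails at once if the lever is forced past the shut catch (value of joint press_lever above 0.2 rad and value of joint press_catch below 0.8 rad).
It fails at once if a chip is pushed or picked with the fingers (contact force between the fingers and chip_0 above 0.5 N or contact force between the fingers and chip_1 above 0.5 N or contact force between the fingers and chip_2 above 0.5 N).
It fails at once if a bystander is moved by more than 30 mm (distance of any of power_brick, beaker, petri_seeds, petri_empty, tweezers from where it was at the start of the episode above 0.03 m).
It also fails if it takes over 72 s, if anything falls off the work surface, if the arm or the gripper's body presses on something with over 40 N, if the wrist force passes 120 N, or if a joint passes its speed limit or range.

## Robot

A 7-joint arm with a two-finger parallel gripper is mounted at the origin on a cart in front of the work surface, level with it; the furniture and walls round the work are solid. World frame = base frame: x ahead of the robot, y to its left, z up, the work surface at z = 0. Lengths are in m, angles in rad, forces in N, time in s.
With the tool pointing down it reaches from about 0.425 to 0.925 m from the base axis. Payload 6.8 kg.
Tool frame: the origin (TCP) lies midway between the tips of the shut fingers; the grasp point (between the pads) lies 19 mm behind it; z points along the fingers, y is the direction in which the jaws open and shut (so a half turn about z gives the same grasp; the last joint's range is limited). The gripper opens to 85 mm and grips with 20 to 120 N. Pads are 22 mm wide; open, the fingers measure 114 mm over their backs; the gripper's body (76 mm by 85 mm) begins 54 mm behind the grasp point. The pads swing forward as they close: fully open they stand 13 mm farther back than shut.
Start: joints at [1.113, 0.477, 0.022, 1.555, -0.011, 1.109, -0.083], TCP at [0.231, -0.634, 0.231] pointing down, gripper open.
Joint ranges: [-2.96, 2.96], [-0.34, 2.1], [-1.41, 1.46], [0.24, 2.44], [-1.37, 4.51], [0.17, 1.92], [-2.96, 2.96]. Speed limits (rad/s): [2.39, 2.39, 3.14, 3.14, 3.14, 3.14, 3.14].

## Interface

Orientations are given as a rotation vector (axis times angle).
In Python, from bench import r, imaging gives the robot as it stands.
- The arm moves only by the tool jog_arm, never from a script. Its argument "rows" is a list of rows, each an object with "delta_rot": the turn, a rotation vector about the tool's x, y, z in degrees, a list of three; "xyz": the shift along the tool's x, y, z in cm, a list of three; "fingers": the closure, from 0 (fully open) to 1 (shut). A call has exactly 5 rows; each row is the pose to reach, as a shift and turn from the pose measured when the call began, along the tool's axes at that moment; what a row does not reach only later rows make up. A row lasts 1/12 s, in which the tool goes at most 41.7 mm and 7.16 degrees, less where a joint would pass 70% of its speed; a pose out of reach is approached as far as the arm can. A call with a gripper value outside its range is refused whole. The fingers move at their own pace and stop on an object; "grip_force" is the grip in N (left out, the last holds). Time passes only in rows, so rows that repeat a pose let the fingers close, or fill a call up. It gives the time, the measured TCP pose, the force and the opening at its end, in the units of the state.
- r.get_obs(): the state, without advancing time (a new reading comes with each control period).
- imaging.grab_frame(name): name is "scene" or "top" or "wrist"; returns the picture (420x560x3 uint8, blue, green, red); there is no depth.
- imaging.camera_info(name): a dict with "camera_matrix" (3x3 intrinsics, pixels), "xyz" and "attitude" of the camera in the world. Camera axes: x right, y down, z forward; pixel columns grow to the right and rows downward; lengths in m; the calibration is good to about 2 mm. A picture is of the moment at which its call begins: read the wrist's pose just before it. camera_info takes no time and is no camera call; for the wrist camera it gives the pose at the moment of the call.
- r.hand_in(): hands the job in, once; it reports no verdict.
Trained networks look in the newest picture that a camera, given by its name, has taken for a name from the list of things; names that differ only in an ending like _2 or _b are one class to them, and where a whole thing is asked for, a point or a joint stands for the part that bears it (a point fixed in the world has none). Each returns a list of dicts, best first, with "conf" (0 to 1); they miss things now and then, are a little off and sometimes report something else, mostly with a low value. They report only what shows in the picture. A call takes as long as a camera call.
- imaging.find_in(camera, query): "position" ([column, row] in pixels, amid what is visible of it).
- imaging.cut_out(camera, query): "region" (420x560 bool, what is visible of it) and "position" ([column, row] in pixels, amid what is visible of it).
- imaging.tip_of(camera, query): "position" ([column, row] in pixels: a listed point, or the origin of a listed thing).
The state is a dict: "clock": time; "joints": joint angles; "qvel": joint speeds; "tau": joint torques, N m; "tcp_pos": TCP position; "orientation": TCP orientation; "contact_force": force on the tool from outside, world axes, zero at the start; "moment": the same for the moment, N m; "grip_width": finger opening in m.
Only numpy, scipy, OpenCV 4.12 (cv2) and the standard library are available. Lean on these libraries where they do the work, as an engineer would, in place of code of your own. Each camera call takes 0.05 s, during which the arm holds its last target.

## Working session

There is one attempt and no reset: what is moved stays moved. The work goes in short steps, Python scripts to look and compute and a tool call to move; the robot and the scene stay as the last step left them, time stands still between calls to the robot, and variables do not carry over. Pictures are saved under pics/ and viewed, and the job is handed in when it is done.

Besides the shell and the picture viewer there is one more tool, called after "Request:" in YAML: its name, and indented under it one key for each argument. jog_arm: Moves the arm, as the interface text tells. Its arguments: {"type":"object","properties":{"rows":{"type":"array","items":{"type":"object","properties":{"delta_rot":{"type":"array","items":{"type":"number"}},"xyz":{"type":"array","items":{"type":"number"}},"fingers":{"type":"number"}}}},"grip_force":{"type":"number"}},"required":["rows"]}

```bash
ls; mkdir -p pics; python3 - <<'E'
from bench import r, imaging
import cv2
print(r.get_obs())
for n in ("scene","top"):
    im=imaging.grab_frame(n); cv2.imwrite(f"pics/{n}0.png",im)
    print(n,imaging.camera_info(n))
print(r.get_obs()['clock'])
E
```

```text
pics
{'clock': 0.0, 'joints': array([ 1.11289057,  0.477821  ,  0.0223078 ,  1.55645245, -0.01152202,
        1.10927421, -0.08312225]), 'qvel': array([ 1.35887833e-03,  6.20010246e-04, -1.37904466e-03, -1.14548873e-05,
        7.01100855e-04,  1.45113055e-04, -7.78902155e-04]), 'tau': array([ 1.17112268e-03, -5.96446788e+01,  1.60819005e+00, -2.81194353e+01,
        1.23627449e-02,  9.36535449e-03, -1.71116454e-05]), 'tcp_pos': array([ 0.2311425 , -0.63356534,  0.23031064]), 'orientation': array([-3.09190567e+00, -5.46394414e-01,  6.56611602e-04]), 'contact_force': array([-0.19203805,  0.5601616 ,  0.06160869]), 'moment': array([0.01065299, 0.04651103, 0.01783704]), 'grip_width': 0.08556587648661328}
scene {'camera_matrix': array([[509.87168733,   0.        , 276.04413672],
       [  0.        , 509.87168733, 209.74862375],
       [  0.        ,   0.        ,   1.        ]]), 'xyz': array([-0.27285242,  0.74205743,  0.83080857]), 'attitude': array([-0.95768398,  2.24595768, -1.25143295])}
top {'camera_matrix': array([[381.54748887,   0.        , 281.09865272],
       [  0.        , 381.54748887, 204.34019216],
       [  0.        ,   0.        ,   1.        ]]), 'xyz': array([0.47020051, 0.02039595, 1.22405324]), 'attitude': array([-2.2083811 ,  2.19550903, -0.08230327])}
0.1
```

View pics/scene0.png

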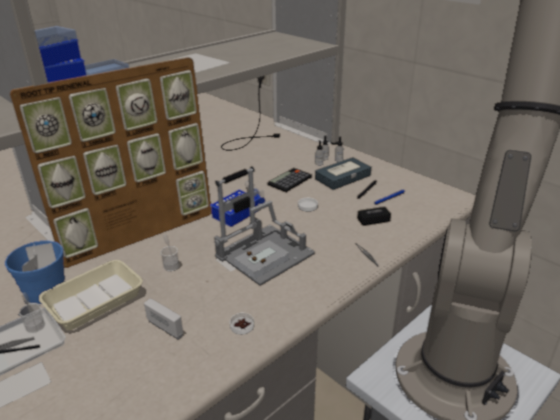

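View pics/top0.png

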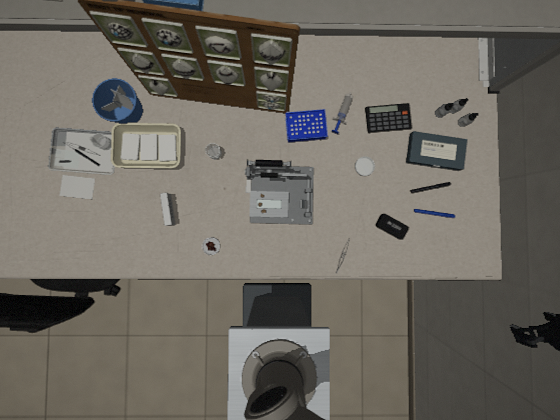

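The top view shows the press at about (280,195), nearly square to the world axes. The scraper stands to its left at (168,209), with chips on the bed around (265,204). The brick is at the right (392,226), the tweezers at (343,254) and the seeds dish at (211,245). Next I measure with the networks.

```bash
cat > h.py <<'E'
import numpy as np, cv2
from scipy.spatial.transform import Rotation as R
from bench import r, imaging
def ray(cam,px,info=None):
    i=info or imaging.camera_info(cam); K=np.array(i["camera_matrix"])
    d=np.linalg.inv(K)@np.array([px[0],px[1],1.0]); return np.array(i["xyz"]),R.from_rotvec(i["attitude"]).as_matrix()@d
def atz(cam,px,z,info=None):
    o,d=ray(cam,px,info); return o+d*(z-o[2])/d[2]
def proj(cam,p,info=None):
    i=info or imaging.camera_info(cam); q=R.from_rotvec(i["attitude"]).as_matrix().T@(np.asarray(p)-i["xyz"])
    q=np.array(i["camera_matrix"])@q; return q[:2]/q[2]
def tri(a,b):
    (o1,d1),(o2,d2)=a,b
    d1=d1/np.linalg.norm(d1);d2=d2/np.linalg.norm(d2)
    t=np.linalg.lstsq(np.c_[d1,-d2],o2-o1,rcond=None)[0]
    p,q=o1+t[0]*d1,o2+t[1]*d2
    return (p+q)/2,np.linalg.norm(p-q)
E
python3 - <<'E'
from h import *
np.set_printoptions(precision=4,suppress=True)
Z=dict(press_bed=.035,lever_hinge=.062,press_grip=.232,catch_tab=.092,scraper=0,chip_0=.035,power_brick=0,beaker=0,petri_seeds=0,petri_empty=0,tweezers=0,press=0)
for q,z in Z.items():
    res={}
    for c in ("top","scene"):
        l=imaging.tip_of(c,q); res[c]=l
        for d in l[:4 if q=='chip_0' else 1]: print(q,c,round(d["conf"],2),np.round(d["position"],1),atz(c,d["position"],z))
    if res["top"] and res["scene"] and q!='chip_0':
        print("   tri",*tri(ray("top",res["top"][0]["position"]),ray("scene",res["scene"][0]["position"])))
l=imaging.cut_out("top","scraper")
np.save("scr.npy",l[0]["region"]); l=imaging.cut_out("scene","scraper"); np.save("scr_s.npy",l[0]["region"])
print(r.get_obs()['clock'])
E
```

```text
press_bed top 0.96 [274.1 203.7] [0.5389 0.0203 0.035 ]
press_bed scene 0.56 [260.  257.7] [0.5335 0.0478 0.035 ]
   tri [0.5456 0.0264 0.0172] 0.016698089526816694
lever_hinge top 0.92 [268.2 170.9] [0.6379 0.039  0.062 ]
lever_hinge scene 0.64 [236.9 229.3] [0.6457 0.0306 0.062 ]
   tri [0.6364 0.0385 0.0701] 0.0010261102286125239
press_grip top 0.54 [268.2 161.4] [0.6384 0.0364 0.232 ]
press_grip scene 0.53 [234.7 175.1] [0.6377 0.0331 0.232 ]
   tri [0.6372 0.0353 0.2331] 0.0029050302009105337
catch_tab top 0.47 [298.1 202.1] [ 0.5408 -0.0511  0.092 ]
catch_tab scene 0.7 [286.3 227.2] [ 0.5265 -0.0409  0.092 ]
   tri [ 0.5406 -0.0529  0.0798] 0.002703637511299136
scraper top 0.84 [170.  207.1] [0.5279 0.3527 0.    ]
scraper scene 0.62 [164.3 327.8] [0.524  0.3499 0.    ]
   tri [ 0.5265  0.351  -0.0006] 0.004549640282573987
chip_0 scene 0.6 [257.8 260.9] [0.5273 0.061  0.035 ]
chip_0 scene 0.58 [249.2 254.2] [0.5646 0.0579 0.035 ]
chip_0 scene 0.44 [260.3 258.9] [0.5291 0.0507 0.035 ]
power_brick top 0.59 [391.8 223.7] [ 0.4788 -0.3593  0.    ]
power_brick scene 0.8 [373.8 222.5]
[... 226 characters left out ...]
7590103214341301
petri_seeds top 0.48 [210.2 247.2] [0.4009 0.2227 0.    ]
petri_seeds scene 0.77 [241.5 324.6] [0.4095 0.2172 0.    ]
   tri [0.402  0.2219 0.0084] 0.0016747276935378894
petri_empty top 0.72 [363.4 166.5] [ 0.6637 -0.2687  0.    ]
petri_empty scene 0.72 [306.  206.1] [ 0.6688 -0.2673  0.    ]
   tri [ 0.665  -0.2666  0.002 ] 0.004597275040466864
tweezers top 0.43 [343.1 254.6] [ 0.3792 -0.2015  0.    ]
tweezers scene 0.65 [368.  255.6] [ 0.3712 -0.1988  0.    ]
   tri [ 0.3772 -0.2041 -0.0062] 0.004077087844677418
press top 0.83 [269.8 204.1] [0.5395 0.034  0.    ]
press scene 0.63 [259.5 265.9] [0.543  0.0423 0.    ]
   tri [ 0.5426  0.0372 -0.0026] 0.008442948973252783
1.4
```

```bash
cat > ov.py <<'E'
from h import *
import sys
def P(px,py,yaw,p):
    c,s=np.cos(yaw),np.sin(yaw); return np.array([px+c*p[0]-s*p[1],py+s*p[0]+c*p[1],p[2]])
def draw(cam,img,pose,scr,k,off,info=None):
    def line(a,b,col):
        a=(proj(cam,a,info)-off)*k;b=(proj(cam,b,info)-off)*k
        cv2.line(img,tuple(np.int32(a)),tuple(np.int32(b)),col,1)
    def rect(x0,x1,y0,y1,z,col):
        c=[(x0,y0,z),(x1,y0,z),(x1,y1,z),(x0,y1,z)]
        for i in range(4): line(P(*pose,c[i]),P(*pose,c[(i+1)%4]),col)
    rect(-.06,.125,-.14,.06,.012,(0,255,0)); rect(-.04,.04,-.06,.06,.035,(0,0,255))
    line(P(*pose,(.095,-.036,.232)),P(*pose,(.095,.036,.232)),(255,0,255))
    line(P(*pose,(0,-.12,.05)),P(*pose,(0,-.094,.092)),(255,255,0))
    for z,col in((0,(0,200,255)),(.06,(255,100,0))):
        c=[(x,y,z) for x,y in((-.05,-.011),(.05,-.011),(.05,.011),(-.05,.011))]
        for i in range(4): line(P(*scr,c[i]),P(*scr,c[(i+1)%4]),col)
E
cat > run.py <<'E'
from ov import *
pose=eval(sys.argv[1]);scr=eval(sys.argv[2]);n=sys.argv[3]
for cam,(x,y,w,h) in dict(top=(150,140,180,130),scene=(135,160,190,180)).items():
    im=cv2.imread(f"pics/{cam}0.png")[y:y+h,x:x+w]; k=4 if cam=="top" else 3.3
    im=cv2.resize(im,None,fx=k,fy=k,interpolation=cv2.INTER_CUBIC); im=np.clip(im.astype(float)*1.4,0,255).astype(np.uint8)
    cv2.imwrite(f"pics/{cam}_r{n}.png",im)
    draw(cam,im,pose,scr,k,np.array([x,y])); cv2.imwrite(f"pics/{cam}_o{n}.png",im)
E
python3 run.py "(.542,.037,0.0)" "(.527,.351,1.67)" 1
```

```text
(no output)
```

View pics/top_o1.png

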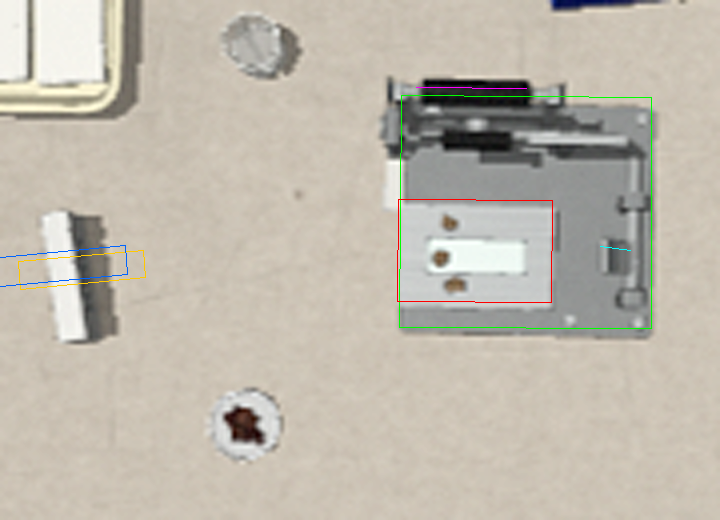

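View pics/scene_o1.png

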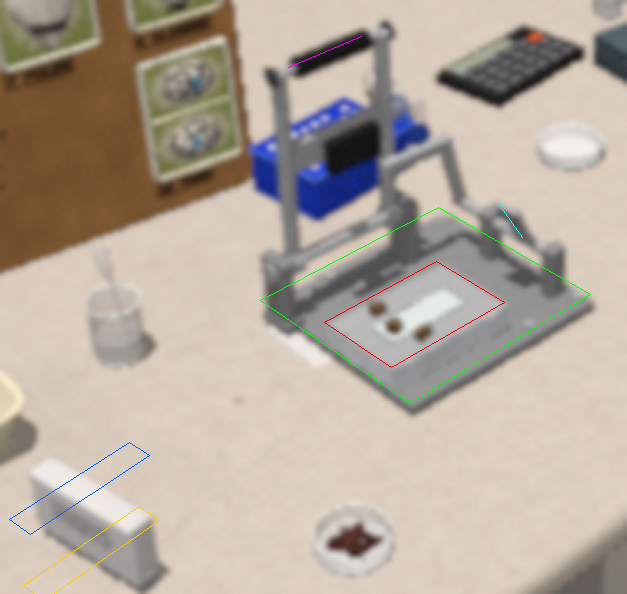

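View pics/top_r1.png

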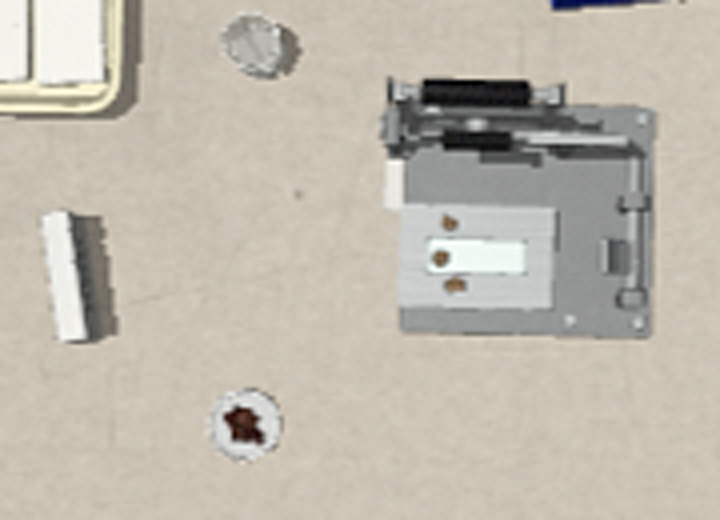

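```bash
cat > fit.py <<'E'
from ov import *
from scipy.optimize import least_squares
info=imaging.camera_info("top")
def fit(pts,x0):
    M=[p for p,_ in pts];px=np.array([np.array(q)/4+[150,140] for _,q in pts])
    f=lambda v:(np.array([proj("top",P(*v,m),info) for m in M])-px).ravel()
    s=least_squares(f,x0); return s.x,s.fun.reshape(-1,2)
pr=[((.125,-.14,.012),(653,105)),((-.06,-.14,.012),(651,338)),((-.06,.06,.012),(401,331)),
 ((.04,.06,.035),(400,206)),((.04,-.06,.035),(554,208)),((-.04,-.06,.035),(553,308)),((-.04,.06,.035),(399,306))]
sc=[((.05,.011,.06),(42,213)),((.05,-.011,.06),(70,211)),((-.05,-.011,.06),(88,340)),((-.05,.011,.06),(60,342))]
a=fit(pr,[.537,.037,0]);b=fit(sc,[.527,.351,.1]);print(a,b)
import subprocess
subprocess.run(["python3","run.py",str(tuple(map(float,a[0]))),str(tuple(map(float,b[0]))),"2"])
for q in((450,222),(441,258),(455,284)):
    w=atz("top",np.array(q)/4+[150,140],.041,info); v=a[0]; c,s=np.cos(v[2]),np.sin(v[2]);d=w[:2]-v[:2]
    print("chip",w,"press:",c*d[0]+s*d[1],-s*d[0]+c*d[1])
E
python3 fit.py
```

```text
(array([ 0.53728828,  0.03582875, -0.00937146]), array([[ 0.27567209,  0.09253911],
       [ 0.19912307, -0.36925608],
       [-0.30818503,  0.44728166],
       [ 0.09735847, -0.40558262],
       [-0.00421277, -0.27879217],
       [-0.10316625,  0.29573103],
       [-0.1478583 ,  0.21295413]])) (array([0.51896597, 0.34762725, 0.15602362]), array([[-0.06296518,  0.14366112],
       [ 0.1415404 , -0.42640594],
       [ 0.07871019, -0.15603118],
       [-0.15627847,  0.43559395]]))
chip [0.56383911 0.05645163 0.041     ] press: 0.02635640266048054 0.020870785069039804
chip [0.53578674 0.0632023  0.041     ] press: -0.0017579923216891674 0.02735827398372771
chip [0.5156726  0.05219127 0.041     ] press: -0.021768064908656574 0.016159226473938446
```

View pics/top_o2.png

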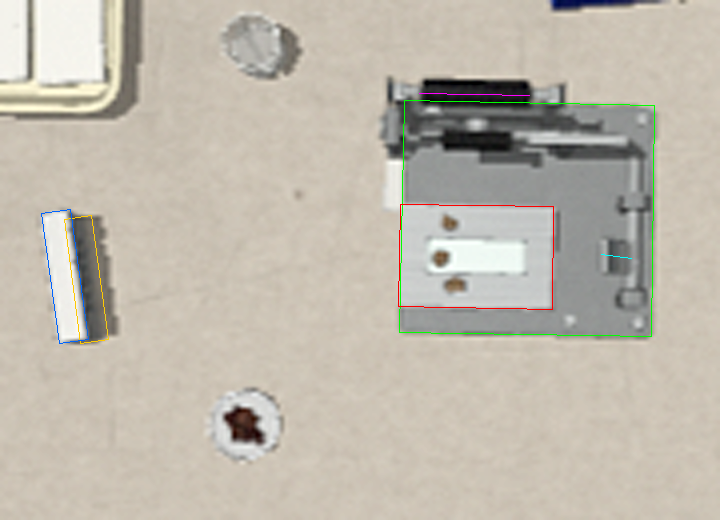

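View pics/scene_o2.png

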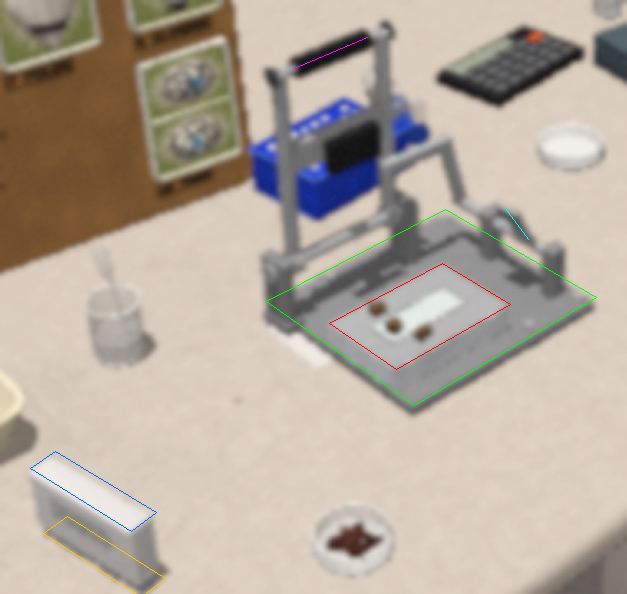

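```bash
cat >> h.py <<'E'
PRESS=np.array([.5373,.0358,-.0094])
def Rd(yaw): # tool down, tool x along world direction yaw
    c,s=np.cos(yaw),np.sin(yaw); x=np.array([c,s,0]);z=np.array([0,0,-1.]);return np.c_[x,np.cross(z,x),z]
def pw(p):
    c,s=np.cos(PRESS[2]),np.sin(PRESS[2]); return np.array([PRESS[0]+c*p[0]-s*p[1],PRESS[1]+s*p[0]+c*p[1],p[2]])
def st():
    o=r.get_obs(); M=R.from_rotvec(o["orientation"]).as_matrix(); return o,M
def go(*targets):
    """targets: (pos, tool-x yaw rad)"""
    o,M=st(); print("t",round(o["clock"],2),"tcp",np.round(o["tcp_pos"],4),"xyaw",round(float(np.degrees(np.arctan2(M[1,0],M[0,0]))),2),"tilt",round(float(np.degrees(np.arccos(-M[2,2]))),2),"F",np.round(o["contact_force"],1),"w",round(o["grip_width"],4))
    for p,y in targets:
        d=M.T@(np.asarray(p)-o["tcp_pos"]); rv=R.from_matrix(M.T@Rd(y)).as_rotvec(degrees=True)
        print("  xyz cm",np.round(d*100,2)," rot",np.round(rv,2), "d mm",round(np.linalg.norm(d)*1000))
E
python3 - <<'E'
from h import *
o,M=st(); print(np.round(M,3))
a=.156
go(([.42,-.42,.3],0),([.5,-.15,.3],0),([.50,.1,.3],a),([.519,.3476,.25],a),([.519,.3476,.25],a+np.pi))
print(imaging.camera_info("wrist")["xyz"]-o["tcp_pos"],R.from_rotvec(imaging.camera_info("wrist")["attitude"]).as_matrix())
E
```

```text
[[ 0.939  0.343  0.   ]
 [ 0.343 -0.939  0.   ]
 [ 0.     0.    -1.   ]]
t 1.4 tcp [ 0.2314 -0.6341  0.2313] xyaw 20.04 tilt 0.0 F [ 0.8 -0.2  0.1] w 0.0856
  xyz cm [ 25.06 -13.65  -6.87]  rot [ 0.   -0.   20.04] d mm 294
  xyz cm [ 41.83 -36.27  -6.87]  rot [ 0.   -0.   20.04] d mm 558
  xyz cm [ 50.4  -59.76  -6.87]  rot [ 0.  -0.  11.1] d mm 785
  xyz cm [ 60.67 -82.37  -1.87]  rot [ 0.  -0.  11.1] d mm 1023
  xyz cm [ 60.67 -82.37  -1.87]  rot [   0.     0.  -168.9] d mm 1023
[0.07525961 0.02817265 0.14248808] [[ 0.34248549 -0.89368439 -0.28988258]
 [-0.93952216 -0.32621637 -0.10431199]
 [-0.00134245  0.30807645 -0.95136066]]
```

Request:
jog_arm:
  rows:
    - {"xyz": [2.5,-1.4,-0.7],"delta_rot": [0,0,-6]}
    - {"xyz": [6,-3.3,-1.7],"delta_rot": [0,0,-13]}
    - {"xyz": [9.5,-5.2,-2.6],"delta_rot": [0,0,-20]}
    - {"xyz": [13,-7.1,-3.5],"delta_rot": [0,0,-27]}
    - {"xyz": [16.5,-9,-4.5],"delta_rot": [0,0,-34]}

```text
$.rows[0]: bad value
```

```bash
python3 - <<'E'
from h import *
d=np.radians
go(([.43,-.33,.3],d(88)),([.5,-.15,.3],d(122)),([.50,.1,.3],d(156)),([.519,.3476,.25],d(189)))
print(r.get_obs()['joints'])
E
```

```text
t 1.4 tcp [ 0.2314 -0.6341  0.2313] xyaw 20.04 tilt 0.0 F [ 0.8 -0.2  0.1] w 0.0856
  xyz cm [ 29.08 -21.76  -6.87]  rot [  0.    -0.   -67.96] d mm 370
  xyz cm [ 41.83 -36.27  -6.87]  rot [   0.     -0.   -101.96] d mm 558
  xyz cm [ 50.4  -59.76  -6.87]  rot [   0.     -0.   -135.96] d mm 785
  xyz cm [ 60.67 -82.37  -1.87]  rot [   0.      0.   -168.96] d mm 1023
[ 1.11290087  0.47699313  0.0223649   1.55541039 -0.01149482  1.10930932
 -0.0831249 ]
```

Request:
jog_arm:
  rows:
    - {"xyz": [2.5,-1.4,-0.7],"delta_rot": [0,0,-6],"fingers": 0}
    - {"xyz": [6,-3.3,-1.7],"delta_rot": [0,0,-13],"fingers": 0}
    - {"xyz": [9.5,-5.2,-2.6],"delta_rot": [0,0,-20],"fingers": 0}
    - {"xyz": [13,-7.1,-3.5],"delta_rot": [0,0,-27],"fingers": 0}
    - {"xyz": [16.5,-9,-4.5],"delta_rot": [0,0,-34],"fingers": 0}

```text
clock: 1.82
tcp_pos: [0.3563, -0.4915, 0.2767]
orientation: [2.795, 1.435, -0.0]
contact_force: [0.3, -1.0, -0.4]
grip_width: 0.0854
```

```bash
python3 - <<'E'
from h import *
d=np.radians
go(([.43,-.33,.3],d(88)),([.5,-.15,.3],d(122)),([.50,.1,.3],d(156)),([.519,.3476,.25],d(189)))
print(r.get_obs()['joints'])
E
```

```text
t 1.82 tcp [ 0.3563 -0.4915  0.2767] xyaw 54.36 tilt 0.01 F [ 0.3 -1.  -0.4] w 0.0854
  xyz cm [17.42 -3.42 -2.33]  rot [-0.000e+00  1.000e-02 -3.364e+01] d mm 179
  xyz cm [36.13 -8.22 -2.33]  rot [-0.000e+00  1.000e-02 -6.764e+01] d mm 371
  xyz cm [ 56.44 -22.79  -2.34]  rot [-1.0000e-02  1.0000e-02 -1.0164e+02] d mm 609
  xyz cm [ 77.67 -35.67   2.66]  rot [-1.0000e-02  1.0000e-02 -1.3464e+02] d mm 855
[ 0.96420464  0.33396381 -0.15893836  1.66336976  0.05707199  1.14871093
  0.16853157]
```

Request:
jog_arm:
  rows:
    - {"xyz": [3.5,-0.7,-0.5],"delta_rot": [0,0,-7],"fingers": 0}
    - {"xyz": [7,-1.4,-1],"delta_rot": [0,0,-14],"fingers": 0}
    - {"xyz": [10.5,-2.1,-1.4],"delta_rot": [0,0,-21],"fingers": 0}
    - {"xyz": [14,-2.8,-1.9],"delta_rot": [0,0,-28],"fingers": 0}
    - {"xyz": [17.5,-3.4,-2.3],"delta_rot": [0,0,-34],"fingers": 0}

```text
clock: 2.23
tcp_pos: [0.4311, -0.3278, 0.3004]
orientation: [2.246, 2.196, -0.001]
contact_force: [0.5, -1.3, -1.1]
grip_width: 0.0856
```

```bash
python3 - <<'E'
from h import *
d=np.radians
go(([.5,-.15,.3],d(122)),([.50,.1,.3],d(156)),([.519,.3476,.25],d(189)))
print(r.get_obs()['joints'])
E
```

```text
t 2.23 tcp [ 0.4311 -0.3278  0.3004] xyaw 88.71 tilt 0.05 F [ 0.5 -1.3 -1.1] w 0.0856
  xyz cm [17.93  6.49  0.02]  rot [ 1.000e-02  5.000e-02 -3.329e+01] d mm 191
  xyz cm [42.93  5.93  0.  ]  rot [-1.000e-02  6.000e-02 -6.729e+01] d mm 433
  xyz cm [67.73  7.27  4.98]  rot [-3.0000e-02  6.0000e-02 -1.0029e+02] d mm 683
[ 0.83113206  0.2183357  -0.34803762  1.77166274  0.08113592  1.16476301
  0.43617177]
```

Request:
jog_arm:
  rows:
    - {"xyz": [3.6,1.3,0],"delta_rot": [0,0,-7],"fingers": 0}
    - {"xyz": [7.2,2.6,0],"delta_rot": [0,0,-14],"fingers": 0}
    - {"xyz": [11,3.5,0],"delta_rot": [0,0,-21],"fingers": 0}
    - {"xyz": [14.8,4.5,0],"delta_rot": [0,0,-28],"fingers": 0}
    - {"xyz": [18.6,5.5,0],"delta_rot": [0,0,-34],"fingers": 0}

```text
clock: 2.65
tcp_pos: [0.4904, -0.1414, 0.3005]
orientation: [1.497, 2.76, -0.001]
contact_force: [2.0, 0.3, 0.5]
grip_width: 0.0853
```

```bash
python3 - <<'E'
from h import *
d=np.radians
go(([.49,.05,.3],d(156)),([.519,.3476,.25],d(189)))
print(r.get_obs()['joints'])
E
```

```text
t 2.65 tcp [ 0.4904 -0.1414  0.3005] xyaw 123.04 tilt 0.1 F [2.  0.3 0.5] w 0.0853
  xyz cm [16.07 10.4   0.03]  rot [-3.000e-02  9.000e-02 -3.296e+01] d mm 191
  xyz cm [39.44 29.06  4.99]  rot [-6.000e-02  9.000e-02 -6.596e+01] d mm 492
[ 0.64488357  0.18423473 -0.55152276  1.82724449  0.10643261  1.15796812
  0.63479829]
```

Request:
jog_arm:
  rows:
    - {"xyz": [3.2,2.1,0],"delta_rot": [0,0,-7],"fingers": 0}
    - {"xyz": [6.4,4.2,0],"delta_rot": [0,0,-14],"fingers": 0}
    - {"xyz": [9.6,6.3,0],"delta_rot": [0,0,-21],"fingers": 0}
    - {"xyz": [12.8,8.4,0],"delta_rot": [0,0,-27],"fingers": 0}
    - {"xyz": [16,10.5,0],"delta_rot": [0,0,-33],"fingers": 0}

```text
clock: 3.07
tcp_pos: [0.4909, 0.0517, 0.3006]
orientation: [0.644, 3.073, -0.002]
contact_force: [0.6, 0.5, -1.6]
grip_width: 0.0855
```

```bash
python3 - <<'E'
from h import *
d=np.radians
go(([.50,.24,.3],d(189)),([.519,.3476,.25],d(189)))
print(r.get_obs()['joints'])
E
```

```text
t 3.07 tcp [0.4909 0.0517 0.3006] xyaw 156.32 tilt 0.15 F [ 0.6  0.5 -1.6] w 0.0855
  xyz cm [ 6.73 17.61  0.03]  rot [ -0.1    0.12 -32.68] d mm 189
  xyz cm [ 9.32 28.23  5.01]  rot [ -0.1    0.12 -32.68] d mm 302
[ 0.44276513  0.18085777 -0.75454409  1.85209763  0.13741061  1.15932991
  0.79884064]
```

Request:
jog_arm:
  rows:
    - {"xyz": [1.3,3.8,0.2],"delta_rot": [0,0,-7],"fingers": 0}
    - {"xyz": [2.6,7.6,0.4],"delta_rot": [0,0,-14],"fingers": 0}
    - {"xyz": [4,11.5,0.6],"delta_rot": [0,0,-21],"fingers": 0}
    - {"xyz": [5.5,15.4,0.8],"delta_rot": [0,0,-28],"fingers": 0}
    - {"xyz": [7,19.2,1],"delta_rot": [0,0,-33],"fingers": 0}

```text
clock: 3.48
tcp_pos: [0.504, 0.2573, 0.2904]
orientation: [-0.263, 3.128, -0.003]
contact_force: [0.7, -0.7, 0.4]
grip_width: 0.0853
```

```bash
python3 - <<'E'
from h import *
d=np.radians
go(([.519,.3476,.20],d(189)))
print(r.get_obs()['joints'])
im=imaging.grab_frame("wrist"); cv2.imwrite("pics/w1.png",im)
E
```

```text
t 3.48 tcp [0.504  0.2573 0.2904] xyaw -170.39 tilt 0.18 F [ 0.7 -0.7  0.4] w 0.0853
  xyz cm [-2.96  8.68  9.03]  rot [-0.13  0.13  0.61] d mm 129
[ 0.12408077  0.37455367 -0.90510273  1.70551766  0.31548413  1.2141289
  0.87931609]
```

View pics/w1.png

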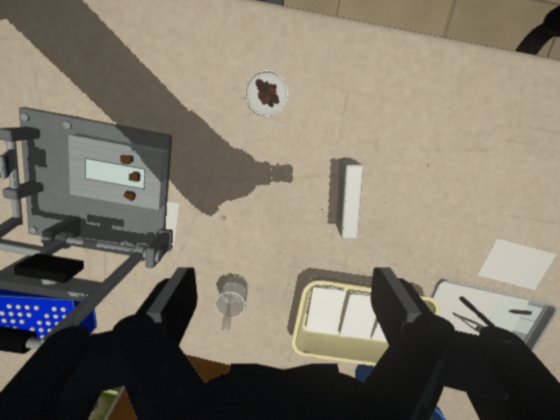

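```bash
python3 - <<'E'
from ov import *
info=imaging.camera_info("wrist"); np.save("w1info.npy",info,allow_pickle=True)
im0=cv2.imread("pics/w1.png")
for n,(x,y,w,h,k) in dict(a=(320,140,70,110,6),b=(0,95,190,180,3.3)).items():
    im=cv2.resize(im0[y:y+h,x:x+w],None,fx=k,fy=k,interpolation=cv2.INTER_CUBIC)
    cv2.imwrite(f"pics/w1{n}r.png",im)
    draw("wrist",im,(.5373,.0358,-.0094),(.519,.3476,.156),k,np.array([x,y]),info)
    cv2.imwrite(f"pics/w1{n}.png",im)
E
```

```text
(no output)
```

View pics/w1a.png

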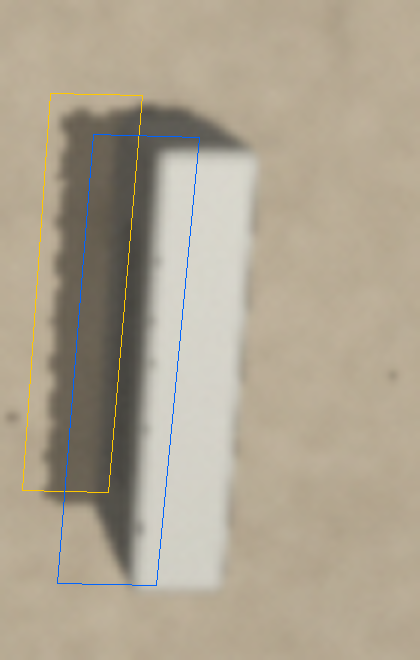

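View pics/w1b.png

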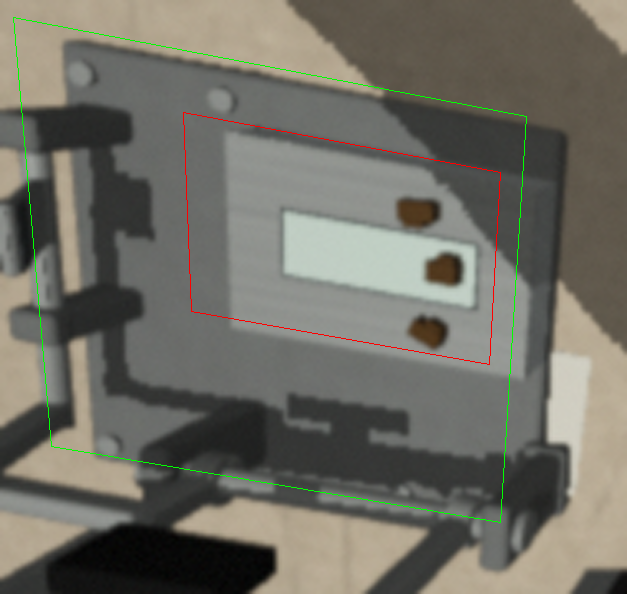

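```bash
cat > wl.py <<'E'
from ov import *
n=sys.argv[1]; pose=eval(sys.argv[2]); scr=eval(sys.argv[3])
info=imaging.camera_info("wrist"); im0=imaging.grab_frame("wrist"); i2=imaging.camera_info("wrist")
print("drift",np.linalg.norm(info["xyz"]-i2["xyz"]))
np.save(f"{n}info.npy",info,allow_pickle=True); cv2.imwrite(f"pics/{n}.png",im0)
for a,(x,y,w,h,k) in eval(sys.argv[4]).items():
    im=cv2.resize(im0[y:y+h,x:x+w],None,fx=k,fy=k,interpolation=cv2.INTER_CUBIC)
    draw("wrist",im,pose,scr,k,np.array([x,y]),info)
    cv2.imwrite(f"pics/{n}{a}.png",im)
E
python3 wl.py w2 "(.5373,.0358,-.0094)" "(.519,.3476,.156)" "dict(a=(310,120,90,130,4.5),b=(0,95,190,180,3.3))"; python3 -c "
from h import *
go()"
```

```text
drift 0.0025342921604958584
t 3.58 tcp [0.5015 0.2635 0.2905] xyaw -169.94 tilt 0.21 F [-0.3  0.1  0. ] w 0.0855
```

View pics/w2a.png

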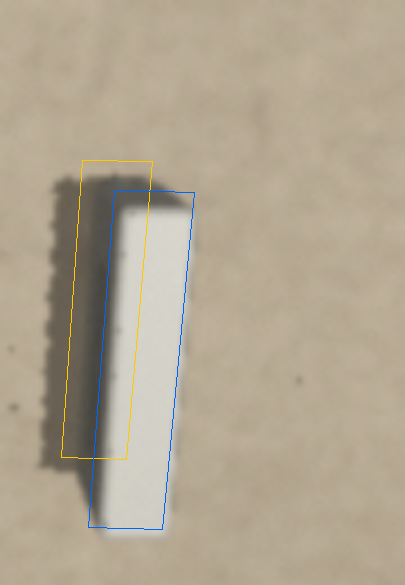

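View pics/w2b.png

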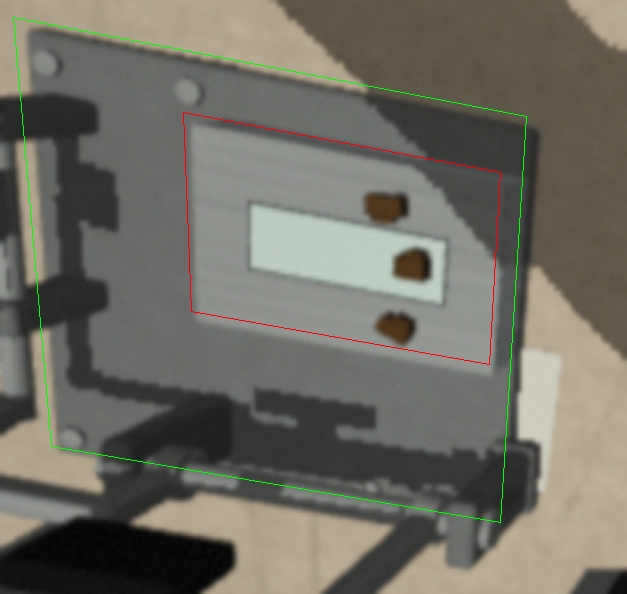

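Request:
jog_arm:
  rows:
    - {"xyz": [-0.7,2.5,2.2],"delta_rot": [0,0,0],"fingers": 0}
    - {"xyz": [-1.5,5.2,4.5],"delta_rot": [0,0,0.5],"fingers": 0}
    - {"xyz": [-2.2,7.5,6.8],"delta_rot": [-0.1,0.1,1],"fingers": 0}
    - {"xyz": [-2.8,8.1,8],"delta_rot": [-0.2,0.1,1],"fingers": 0}
    - {"xyz": [-2.8,8.1,8],"delta_rot": [-0.2,0.1,1],"fingers": 0}

```text
clock: 4.0
tcp_pos: [0.514, 0.3489, 0.2076]
orientation: [0.251, -3.126, -0.008]
contact_force: [0.3, -0.9, 0.1]
grip_width: 0.0856
```

```bash
python3 wl.py w3 "(.5373,.0358,-.0094)" "(.519,.3476,.156)" "dict(a=(0,0,560,420,1.4))"; python3 -c "
from h import *
go(([.519,.3476,.12],np.radians(189)))"
```

```text
drift 0.0018690450512757588
t 4.05 tcp [0.5148 0.3479 0.2094] xyaw -170.91 tilt 0.37 F [-0.  -0.3  0.7] w 0.085
  xyz cm [-0.44 -0.14  8.93]  rot [ 0.32 -0.18  0.09] d mm 89
```

View pics/w3a.png

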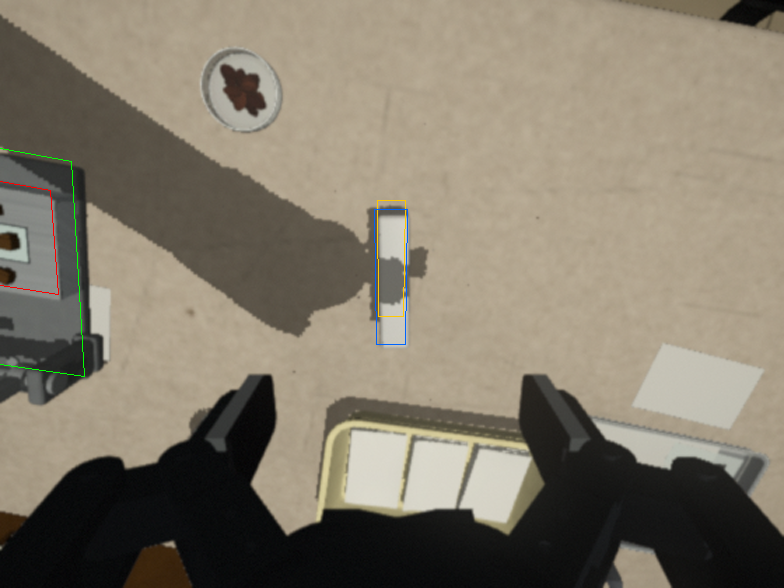

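Request:
jog_arm:
  rows:
    - {"xyz": [-0.2,0,3.5],"delta_rot": [0.1,-0.1,0],"fingers": 0}
    - {"xyz": [-0.4,-0.1,7.5],"delta_rot": [0.3,-0.2,0],"fingers": 0}
    - {"xyz": [-0.5,-0.1,11.5],"delta_rot": [0.3,-0.2,0],"fingers": 0}
    - {"xyz": [-0.5,-0.1,14],"delta_rot": [0.3,-0.2,0],"fingers": 0}
    - {"xyz": [-0.5,-0.1,14],"delta_rot": [0.3,-0.2,0],"fingers": 0}

```text
clock: 4.47
tcp_pos: [0.5182, 0.3438, 0.0652]
orientation: [0.245, -3.127, 0.008]
contact_force: [-1.2, -0.1, 0.2]
grip_width: 0.0856
```

```bash
python3 wl.py w4 "(.5373,.0358,-.0094)" "(.5205,.3485,.157)" "dict(a=(0,0,560,420,1.4))"; python3 -c "
from h import *
go(([.5205,.3485,.024],np.radians(189)))"
```

```text
drift 0.003288917885916546
t 4.52 tcp [0.5193 0.3457 0.0684] xyaw -171.03 tilt 0.2 F [ 0.  -0.9  0.3] w 0.0854
  xyz cm [-0.18  0.27  4.43]  rot [-0.13 -0.15 -0.03] d mm 44
```

View pics/w4a.png

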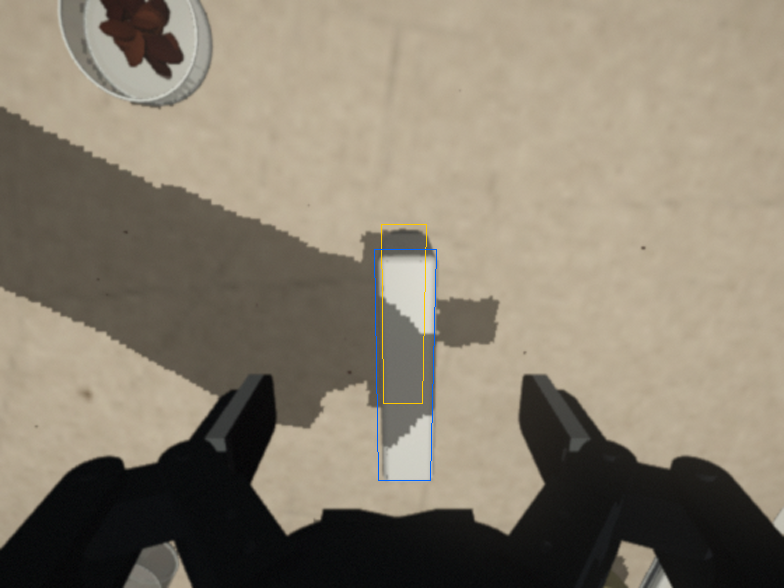

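Request:
jog_arm:
  rows:
    - {"xyz": [-0.1,0.2,1.5],"delta_rot": [-0.1,-0.1,0],"fingers": 0}
    - {"xyz": [-0.2,0.3,3],"delta_rot": [-0.1,-0.1,0],"fingers": 0}
    - {"xyz": [-0.2,0.3,4],"delta_rot": [-0.1,-0.1,0],"fingers": 0}
    - {"xyz": [-0.2,0.3,4.4],"delta_rot": [-0.1,-0.1,0],"fingers": 0}
    - {"xyz": [-0.2,0.3,4.4],"delta_rot": [-0.1,-0.1,0],"fingers": 0}

```text
clock: 4.93
tcp_pos: [0.5203, 0.3484, 0.0236]
orientation: [0.246, -3.13, 0.002]
contact_force: [-1.0, -0.2, -0.1]
grip_width: 0.0855
```

Request:
jog_arm:
  rows:
    - {"xyz": [0,0,0],"delta_rot": [0,0,0],"fingers": 0.6}
    - {"xyz": [0,0,0],"delta_rot": [0,0,0],"fingers": 1}
    - {"xyz": [0,0,0],"delta_rot": [0,0,0],"fingers": 1}
    - {"xyz": [0,0,0],"delta_rot": [0,0,0],"fingers": 1}
    - {"xyz": [0,0,0],"delta_rot": [0,0,0],"fingers": 1}
  grip_force: 50

```text
clock: 5.35
tcp_pos: [0.5205, 0.3486, 0.024]
orientation: [0.246, -3.131, 0.002]
contact_force: [0.1, -0.5, 0.1]
grip_width: 0.0257
```

```bash
python3 -c "
from h import *
go(([.5205,.3485,.024],np.radians(189)))"
```

```text
t 5.35 tcp [0.5205 0.3486 0.024 ] xyaw -171.03 tilt 0.1 F [ 0.1 -0.5  0.1] w 0.0257
  xyz cm [ 0.   -0.01 -0.  ]  rot [-0.06 -0.08 -0.03] d mm 0
```

Request:
jog_arm:
  rows:
    - {"xyz": [0,0,0],"delta_rot": [0,0,0],"fingers": 1}
    - {"xyz": [0,0,0],"delta_rot": [0,0,0],"fingers": 1}
    - {"xyz": [0,0,0],"delta_rot": [0,0,0],"fingers": 1}
    - {"xyz": [0,0,-1],"delta_rot": [0,0,0],"fingers": 1}
    - {"xyz": [0,0,-3],"delta_rot": [0,0,0],"fingers": 1}

```text
clock: 5.77
tcp_pos: [0.5191, 0.347, 0.0523]
orientation: [0.245, -3.126, 0.006]
contact_force: [-0.6, 0.4, -1.7]
grip_width: 0.0216
```

```bash
python3 -c "
from h import *
d=np.radians
go((pw([0,.14,.13]),PRESS[2]+np.pi),(pw([0,-.036,.13]),PRESS[2]+np.pi))
print(pw([0,.14,.13]),pw([0,-.036,.13]))"
```

```text
t 5.77 tcp [0.5191 0.347  0.0523] xyaw -171.02 tilt 0.39 F [-0.6  0.4 -1.7] w 0.0216
  xyz cm [  0.79 -17.25  -7.71]  rot [-0.23 -0.32  9.52] d mm 189
  xyz cm [  3.7  -34.6   -7.63]  rot [-0.23 -0.32  9.52] d mm 356
[0.53861598 0.17579381 0.13      ] [ 5.36961605e-01 -1.98409532e-04  1.30000000e-01]
```

Request:
jog_arm:
  rows:
    - {"xyz": [0.2,-2.5,-2.5],"delta_rot": [0,0,2],"fingers": 1}
    - {"xyz": [0.6,-6,-5],"delta_rot": [0,-0.1,4],"fingers": 1}
    - {"xyz": [1,-10,-7],"delta_rot": [-0.1,-0.2,6],"fingers": 1}
    - {"xyz": [1.4,-14,-7.6],"delta_rot": [-0.2,-0.3,8],"fingers": 1}
    - {"xyz": [1.8,-18,-7.6],"delta_rot": [-0.2,-0.3,9.5],"fingers": 1}

```text
clock: 6.18
tcp_pos: [0.5305, 0.1683, 0.1318]
orientation: [0.015, 3.138, 0.001]
contact_force: [0.4, -0.3, -3.1]
grip_width: 0.0213
```

```bash
python3 -c "
from h import *
d=np.radians
go((pw([0,-.036,.12]),PRESS[2]+np.pi))"
```

```text
t 6.18 tcp [0.5305 0.1683 0.1318] xyaw 179.46 tilt 0.23 F [ 0.4 -0.3 -3.1] w 0.0213
  xyz cm [ -0.8  -16.85   1.17]  rot [ 0.05  0.22 -0.  ] d mm 169
```

Request:
jog_arm:
  rows:
    - {"xyz": [-0.2,-4,0.3],"delta_rot": [0,0.2,0],"fingers": 1}
    - {"xyz": [-0.4,-8,0.6],"delta_rot": [0,0.2,0],"fingers": 1}
    - {"xyz": [-0.6,-12,0.9],"delta_rot": [0,0.2,0],"fingers": 1}
    - {"xyz": [-0.8,-15.5,1.2],"delta_rot": [0,0.2,0],"fingers": 1}
    - {"xyz": [-0.8,-16.9,1.2],"delta_rot": [0,0.2,0],"fingers": 1}

```text
clock: 6.6
tcp_pos: [0.5363, -0.0077, 0.1191]
orientation: [-0.026, -3.14, 0.004]
contact_force: [1.2, -0.6, -1.7]
grip_width: 0.0216
```

```bash
python3 wl.py w5 "(.5373,.0358,-.0094)" "(.5205,.3485,.157)" "dict(a=(0,0,560,420,1.4))"; python3 -c "
from h import *
d=np.radians
go((pw([0,-.036,.0605]),PRESS[2]+np.pi))
im=imaging.grab_frame('scene');cv2.imwrite('pics/s5.png',cv2.resize(im[130:330,150:370],None,fx=3,fy=3))"
```

```text
drift 0.0008085265305790221
t 6.65 tcp [ 0.5364 -0.0087  0.1191] xyaw 178.97 tilt 0.21 F [ 0.4 -1.6 -1.7] w 0.0214
  xyz cm [-0.05  0.87  5.86]  rot [-0.19 -0.1  -0.5 ] d mm 59
```

View pics/w5a.png

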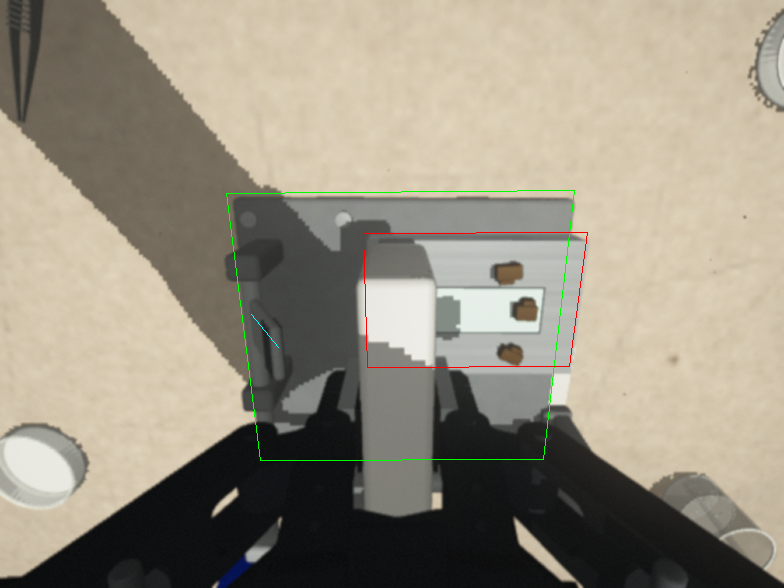

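View pics/s5.png

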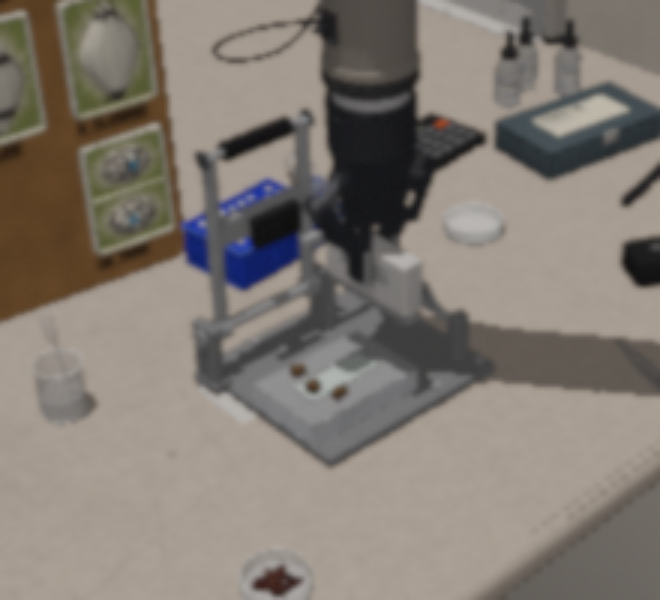

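Request:
jog_arm:
  rows:
    - {"xyz": [-0.1,0.2,2],"delta_rot": [-0.2,-0.1,-0.5],"fingers": 1}
    - {"xyz": [-0.2,0.4,4],"delta_rot": [-0.2,-0.1,-0.5],"fingers": 1}
    - {"xyz": [-0.2,0.5,5.2],"delta_rot": [-0.2,-0.1,-0.5],"fingers": 1}
    - {"xyz": [-0.3,0.5,5.7],"delta_rot": [-0.2,-0.1,-0.5],"fingers": 1}
    - {"xyz": [-0.3,0.5,5.8],"delta_rot": [-0.2,-0.1,-0.5],"fingers": 1}

```text
clock: 7.12
tcp_pos: [0.5392, 0.0007, 0.0609]
orientation: [-0.009, -3.141, -0.004]
contact_force: [1.0, -0.1, -1.3]
grip_width: 0.0214
```

```bash
sed -i 's/^PRESS=.*/PRESS=np.array([.5395,.0355,-.0094])/' h.py; python3 -c "
from h import *
d=np.radians
go((pw([0,0,.0602]),PRESS[2]+np.pi),(pw([0,.09,.0602]),PRESS[2]+np.pi))
im=imaging.grab_frame('scene');cv2.imwrite('pics/s6.png',cv2.resize(im[180:330,180:330],None,fx=4,fy=4))"
```

```text
t 7.12 tcp [0.5392 0.0007 0.0609] xyaw 179.68 tilt 0.16 F [ 1.  -0.1 -1.3] w 0.0214
  xyz cm [-0.02  3.48  0.08]  rot [ 0.16 -0.03  0.22] d mm 35
  xyz cm [-0.05 12.48  0.1 ]  rot [ 0.16 -0.03  0.22] d mm 125
```

View pics/s6.png

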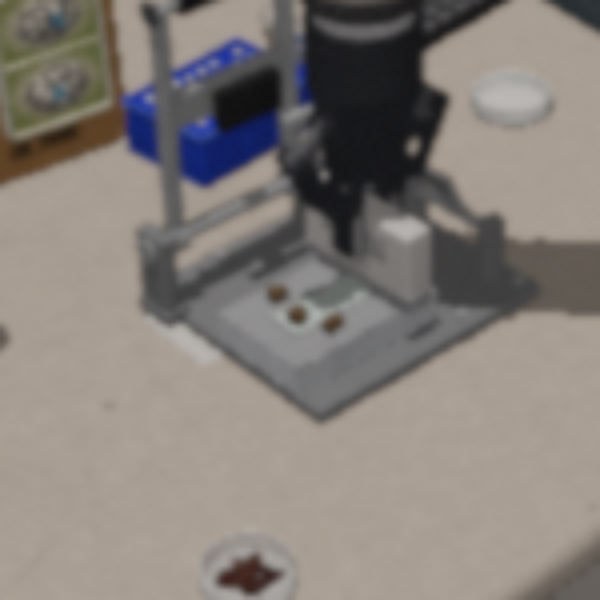

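Request:
jog_arm:
  rows:
    - {"xyz": [0,0.8,0.05],"delta_rot": [0.2,0,0.2],"fingers": 1}
    - {"xyz": [0,1.8,0.05],"delta_rot": [0.2,0,0.2],"fingers": 1}
    - {"xyz": [0,2.8,0.05],"delta_rot": [0.2,0,0.2],"fingers": 1}
    - {"xyz": [0,3.8,0.05],"delta_rot": [0.2,0,0.2],"fingers": 1}
    - {"xyz": [0,4.8,0.05],"delta_rot": [0.2,0,0.2],"fingers": 1}

```text
clock: 7.58
tcp_pos: [0.54, 0.0503, 0.0616]
orientation: [0.013, 3.14, -0.001]
contact_force: [0.4, -0.3, -1.1]
grip_width: 0.0216
```

```bash
python3 -c "
from h import *
go((pw([0,.095,.0602]),PRESS[2]+np.pi))"; python3 wl.py w7 "(.5395,.0355,-.0094)" "(.5205,.3485,.157)" "dict(a=(0,0,560,420,1.4))"
```

```text
t 7.58 tcp [0.54   0.0503 0.0616] xyaw 179.52 tilt 0.07 F [ 0.4 -0.3 -1.1] w 0.0216
  xyz cm [0.03 8.02 0.13]  rot [-0.03  0.07  0.06] d mm 80
drift 0.0021875570169990082
```

View pics/w7a.png

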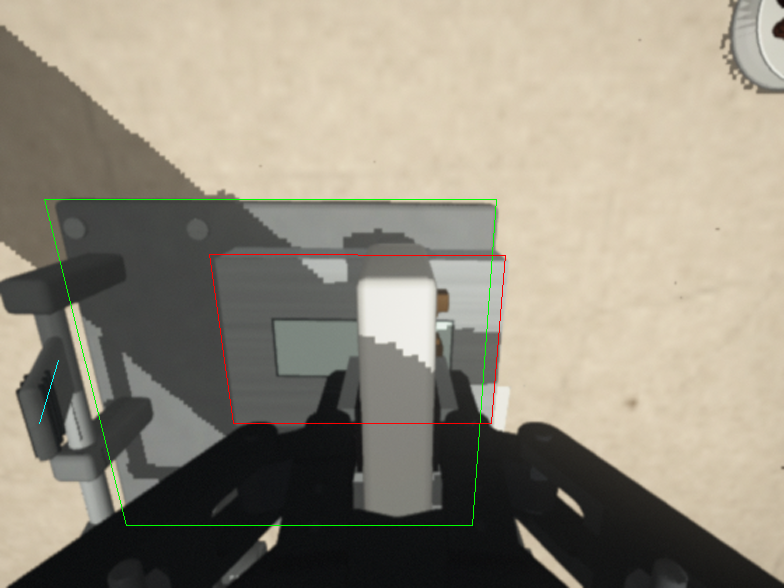

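Request:
jog_arm:
  rows:
    - {"xyz": [0,1,0.1],"delta_rot": [0,0,0],"fingers": 1}
    - {"xyz": [0,2,0.1],"delta_rot": [0,0,0],"fingers": 1}
    - {"xyz": [0,3,0.1],"delta_rot": [0,0,0],"fingers": 1}
    - {"xyz": [0,4,0.1],"delta_rot": [0,0,0],"fingers": 1}
    - {"xyz": [0,5,0.1],"delta_rot": [0,0,0],"fingers": 1}

```text
clock: 8.05
tcp_pos: [0.5402, 0.1042, 0.0609]
orientation: [0.009, 3.14, 0.003]
contact_force: [0.6, 0.6, -2.3]
grip_width: 0.0215
```

Request:
jog_arm:
  rows:
    - {"xyz": [0,1,0],"delta_rot": [0,0,0],"fingers": 1}
    - {"xyz": [0,2,0],"delta_rot": [0,0,0],"fingers": 1}
    - {"xyz": [0,3,0],"delta_rot": [0,0,0],"fingers": 1}
    - {"xyz": [0,3.5,0],"delta_rot": [0,0,0],"fingers": 1}
    - {"xyz": [0,3.5,0],"delta_rot": [0,0,0],"fingers": 1}

```text
clock: 8.47
tcp_pos: [0.5403, 0.1411, 0.0611]
orientation: [0.006, 3.14, 0.004]
contact_force: [0.9, 0.3, -0.4]
grip_width: 0.0214
```

```bash
python3 -c "
from h import *
go((pw([0,.095,.0602]),PRESS[2]+np.pi))
im=imaging.grab_frame('scene');cv2.imwrite('pics/s8.png',cv2.resize(im[180:330,180:330],None,fx=4,fy=4))"; python3 wl.py w8 "(.5395,.0355,-.0094)" "(.5205,.3485,.157)" "dict(a=(0,0,560,420,1.4))"
```

```text
t 8.47 tcp [0.5403 0.1411 0.0611] xyaw 179.8 tilt 0.19 F [ 0.9  0.3 -0.4] w 0.0214
  xyz cm [-0.01 -1.06  0.09]  rot [0.15 0.11 0.34] d mm 11
drift 0.000748800756745679
```

View pics/s8.png

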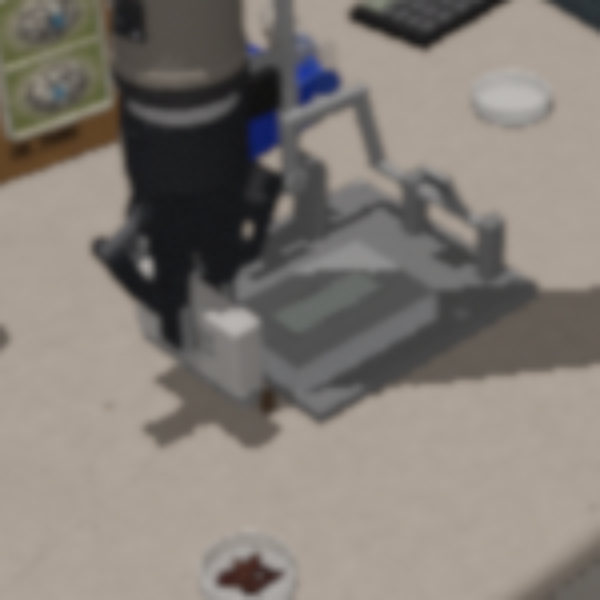

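View pics/w8a.png

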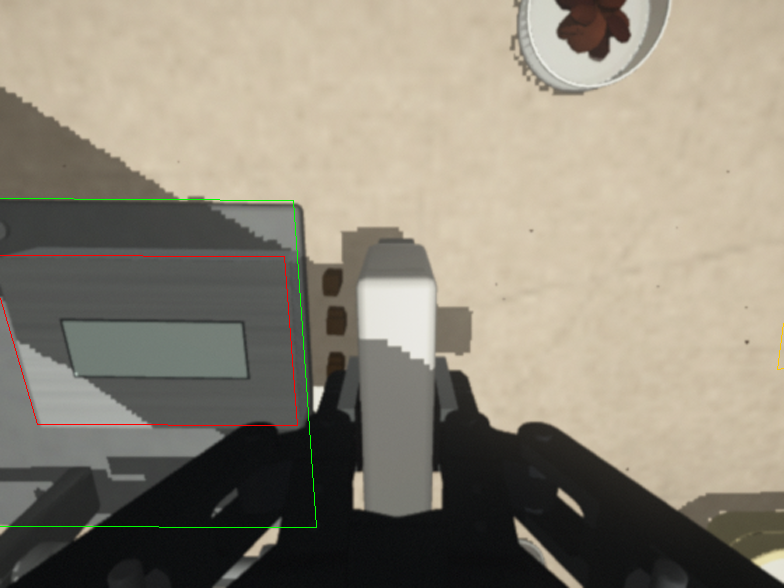

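Request:
jog_arm:
  rows:
    - {"xyz": [0,1.5,-1],"delta_rot": [0,0,0],"fingers": 1}
    - {"xyz": [0.2,5,-1.5],"delta_rot": [0,0,0],"fingers": 1}
    - {"xyz": [0.5,9,-1.5],"delta_rot": [0,0,0],"fingers": 1}
    - {"xyz": [0.8,13,-1.2],"delta_rot": [0,0,0],"fingers": 1}
    - {"xyz": [1,17,-1],"delta_rot": [0,0,0],"fingers": 1}

```text
clock: 8.98
tcp_pos: [0.5313, 0.3107, 0.0718]
orientation: [0.011, 3.139, 0.002]
contact_force: [0.7, -0.5, -2.4]
grip_width: 0.0215
```

```bash
python3 -c "
from h import *
go(([.525,.335,.0265],np.pi))"
```

```text
t 8.98 tcp [0.5313 0.3107 0.0718] xyaw 179.59 tilt 0.15 F [ 0.7 -0.5 -2.4] w 0.0215
  xyz cm [0.66 2.42 4.53]  rot [ 0.08  0.13 -0.41] d mm 52
```

Request:
jog_arm:
  rows:
    - {"xyz": [0.2,1.2,1.2],"delta_rot": [0,0,0],"fingers": 1}
    - {"xyz": [0.4,2.2,2.4],"delta_rot": [0.1,0.1,0],"fingers": 1}
    - {"xyz": [0.6,2.4,3.6],"delta_rot": [0.1,0.1,0],"fingers": 1}
    - {"xyz": [0.6,2.4,4.3],"delta_rot": [0.1,0.1,0],"fingers": 1}
    - {"xyz": [0.6,2.4,4.5],"delta_rot": [0.1,0.1,0],"fingers": 1}

```text
clock: 9.4
tcp_pos: [0.5251, 0.333, 0.0252]
orientation: [-0.013, -3.14, 0.004]
contact_force: [-1.0, -0.0, -2.6]
grip_width: 0.0216
```

```bash
python3 -c "
from h import *
go(([.525,.335,.0242],np.pi))"
```

```text
t 9.4 tcp [0.5251 0.333  0.0252] xyaw 179.54 tilt 0.18 F [-1.  -0.  -2.6] w 0.0216
  xyz cm [0.01 0.2  0.1 ]  rot [-0.16 -0.08 -0.46] d mm 2
```

Lower the last millimetre, settle, then open.

Request:
jog_arm:
  rows:
    - {"xyz": [0,0,0.1],"delta_rot": [-0.2,-0.1,0],"fingers": 1}
    - {"xyz": [0,0,0.1],"delta_rot": [-0.2,-0.1,0],"fingers": 1}
    - {"xyz": [0,0,0.15],"delta_rot": [-0.2,-0.1,0],"fingers": 1}
    - {"xyz": [0,0,0.15],"delta_rot": [-0.2,-0.1,0],"fingers": 1}
    - {"xyz": [0,0,0.15],"delta_rot": [-0.2,-0.1,0],"fingers": 0.8}

```text
clock: 9.82
tcp_pos: [0.5259, 0.3322, 0.0242]
orientation: [0.014, 3.14, 0.0]
contact_force: [1.0, -0.4, 0.0]
grip_width: 0.0216
```

Request:
jog_arm:
  rows:
    - {"xyz": [0,0,0],"delta_rot": [0,0,0],"fingers": 0.5}
    - {"xyz": [0,0,0],"delta_rot": [0,0,0],"fingers": 0.2}
    - {"xyz": [0,0,0],"delta_rot": [0,0,0],"fingers": 0}
    - {"xyz": [0,0,0],"delta_rot": [0,0,0],"fingers": 0}
    - {"xyz": [0,0,0],"delta_rot": [0,0,0],"fingers": 0}

```text
clock: 10.23
tcp_pos: [0.5258, 0.3324, 0.0242]
orientation: [0.014, 3.14, 0.001]
contact_force: [0.2, -0.4, 0.8]
grip_width: 0.0801
```

```bash
python3 -c "
from h import *
go(([.525,.335,.15],np.pi))"
```

```text
t 10.23 tcp [0.5258 0.3324 0.0242] xyaw 179.49 tilt 0.08 F [ 0.2 -0.4  0.8] w 0.0801
  xyz cm [  0.07   0.27 -12.58]  rot [ 0.02  0.08 -0.51] d mm 126
```

Request:
jog_arm:
  rows:
    - {"xyz": [0,0,-1.5],"delta_rot": [0,0,0],"fingers": 0}
    - {"xyz": [0,0,-4.5],"delta_rot": [0,0,0],"fingers": 0}
    - {"xyz": [0,0,-8.5],"delta_rot": [0,0,0],"fingers": 0}
    - {"xyz": [0,0,-12.5],"delta_rot": [0,0,0],"fingers": 0}
    - {"xyz": [0,0,-16],"delta_rot": [0,0,7],"fingers": 0}

```text
clock: 10.65
tcp_pos: [0.5254, 0.3328, 0.1876]
orientation: [0.204, 3.133, 0.003]
contact_force: [1.1, 0.9, 0.3]
grip_width: 0.0853
```

```bash
python3 -c "
from h import *
d=np.radians
go(([.53,.17,.25],d(140)),(pw([0,-.055,.2]),d(90)+PRESS[2]))
im=imaging.grab_frame('scene');cv2.imwrite('pics/s9.png',im[150:400,80:380].repeat(2,0).repeat(2,1))"
```

```text
t 10.65 tcp [0.5254 0.3328 0.1876] xyaw 172.56 tilt 0.15 F [1.1 0.9 0.3] w 0.0853
  xyz cm [ -2.57 -16.07  -6.27]  rot [ 0.14  0.05 32.56] d mm 174
  xyz cm [ -5.91 -34.76  -1.3 ]  rot [ 1.600e-01 -2.000e-02  8.309e+01] d mm 353
```

View pics/s9.png

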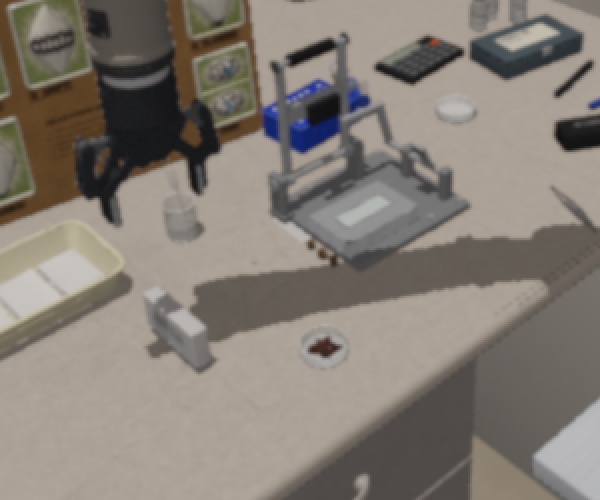

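Scraper standing at about (178,328) in the crop; bed clear; the three chips lie on the worktop beside the press, around (322,250). Now to the catch.

Request:
jog_arm:
  rows:
    - {"xyz": [-0.5,-3,-1.2],"delta_rot": [0,0,7],"fingers": 0.5}
    - {"xyz": [-1,-6.5,-2.5],"delta_rot": [0,0,14],"fingers": 1}
    - {"xyz": [-1.5,-10,-3.8],"delta_rot": [0,0,21],"fingers": 1}
    - {"xyz": [-2,-13.5,-5],"delta_rot": [0.1,0,28],"fingers": 1}
    - {"xyz": [-2.6,-17,-6.2],"delta_rot": [0.1,0,35],"fingers": 1}

```text
clock: 11.12
tcp_pos: [0.5283, 0.1624, 0.2574]
orientation: [1.16, 2.912, 0.016]
contact_force: [0.4, -0.0, -0.4]
grip_width: 0.0253
```

```bash
python3 -c "
from h import *
d=np.radians
go((pw([0,-.055,.2]),d(90)+PRESS[2]))"
```

```text
t 11.12 tcp [0.5283 0.1624 0.2574] xyaw 136.57 tilt 0.74 F [ 0.4 -0.  -0.4] w 0.0253
  xyz cm [-13.26 -12.55   5.63]  rot [ 0.75 -0.12 47.11] d mm 191
```

Request:
jog_arm:
  rows:
    - {"xyz": [-2.6,-2.4,0],"delta_rot": [0.2,0,7],"fingers": 1}
    - {"xyz": [-5.2,-4.9,1],"delta_rot": [0.3,0,14],"fingers": 1}
    - {"xyz": [-7.8,-7.4,2.2],"delta_rot": [0.5,-0.1,21],"fingers": 1}
    - {"xyz": [-10.5,-10,3.5],"delta_rot": [0.7,-0.1,28],"fingers": 1}
    - {"xyz": [-13,-12.4,5],"delta_rot": [0.7,-0.1,35],"fingers": 1}

```text
clock: 11.53
tcp_pos: [0.5382, -0.0184, 0.2073]
orientation: [1.991, 2.426, 0.003]
contact_force: [0.9, -0.7, 0.1]
grip_width: 0.0002
```

```bash
python3 -c "
from h import *
d=np.radians
go((pw([0,-.055,.15]),d(90)+PRESS[2]),(pw([0,-.06,.07]),d(90)+PRESS[2]))"
```

```text
t 11.53 tcp [ 0.5382 -0.0184  0.2073] xyaw 101.26 tilt 0.21 F [ 0.9 -0.7  0.1] w 0.0002
  xyz cm [-0.12  0.03  5.73]  rot [ 0.2   0.07 11.8 ] d mm 57
  xyz cm [-0.6  -0.1  13.73]  rot [ 0.2   0.07 11.8 ] d mm 137
```

Request:
jog_arm:
  rows:
    - {"xyz": [0,0,1.5],"delta_rot": [0.2,0.1,6],"fingers": 1}
    - {"xyz": [0,0,4],"delta_rot": [0.2,0.1,12],"fingers": 1}
    - {"xyz": [0,0,7],"delta_rot": [0.2,0.1,12],"fingers": 1}
    - {"xyz": [0,0,8.5],"delta_rot": [0.2,0.1,12],"fingers": 1}
    - {"xyz": [0,0,8.5],"delta_rot": [0.2,0.1,12],"fingers": 1}

```text
clock: 11.95
tcp_pos: [0.536, -0.0182, 0.1197]
orientation: [-2.231, -2.205, 0.005]
contact_force: [-0.7, 0.2, 0.2]
grip_width: 0.0002
```

```bash
python3 -c "
from h import *
d=np.radians
go((pw([0,-.063,.07]),d(90)+PRESS[2]))
im=imaging.grab_frame('scene');cv2.imwrite('pics/s10.png',cv2.resize(im[130:300,200:370],None,fx=3.5,fy=3.5))
im=imaging.grab_frame('top');cv2.imwrite('pics/t10.png',cv2.resize(im[130:250,220:360],None,fx=4,fy=4))"
```

```text
t 11.95 tcp [ 0.536  -0.0182  0.1197] xyaw 89.32 tilt 0.33 F [-0.7  0.2  0.2] w 0.0002
  xyz cm [-0.93  0.33  4.97]  rot [-0.33 -0.05 -0.15] d mm 51
```

View pics/s10.png

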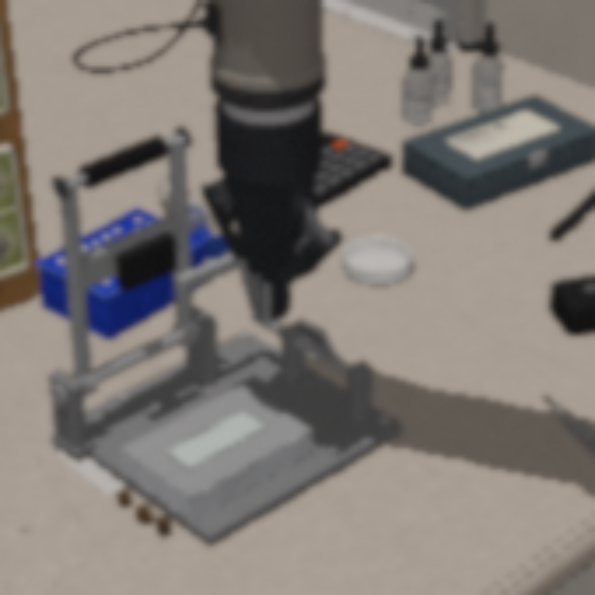

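View pics/t10.png

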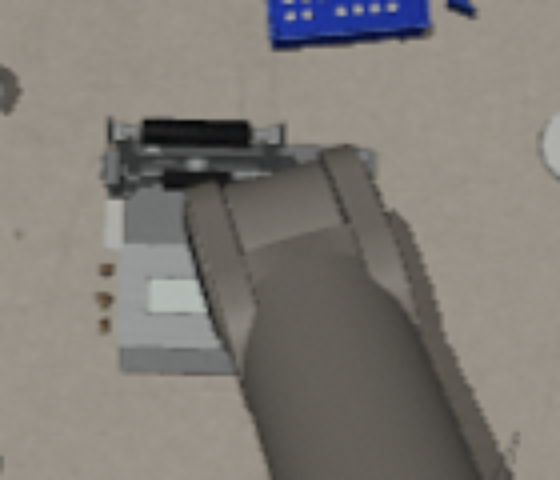

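Request:
jog_arm:
  rows:
    - {"xyz": [0,0.1,1.2],"delta_rot": [-0.3,0,0],"fingers": 1}
    - {"xyz": [-0.2,0.2,2.6],"delta_rot": [-0.3,0,0],"fingers": 1}
    - {"xyz": [-0.3,0.3,4],"delta_rot": [-0.3,0,0],"fingers": 1}
    - {"xyz": [-0.4,0.3,4.9],"delta_rot": [-0.3,0,0],"fingers": 1}
    - {"xyz": [-0.4,0.3,5],"delta_rot": [-0.3,0,0],"fingers": 1}

```text
clock: 12.47
tcp_pos: [0.5415, -0.0221, 0.0729]
orientation: [2.233, 2.206, 0.006]
contact_force: [0.2, -0.4, -0.6]
grip_width: -0.0002
```

```bash
python3 wl.py w11 "(.5395,.0355,-.0094)" "(.5205,.3485,.157)" "dict(a=(0,0,560,420,1.4))"; python3 -c "
from h import *
d=np.radians
go((pw([0,-.09,.07]),d(90)+PRESS[2]),(pw([0,-.135,.07]),d(90)+PRESS[2]))"
```

```text
drift 0.000483667991000216
t 12.52 tcp [ 0.5417 -0.0219  0.0733] xyaw 89.31 tilt 0.3 F [-0.6 -0.7 -0.5] w 0.0001
  xyz cm [-3.26 -0.27  0.33]  rot [ 0.3  -0.06 -0.15] d mm 33
  xyz cm [-7.76 -0.26  0.32]  rot [ 0.3  -0.06 -0.15] d mm 78
```

View pics/w11a.png

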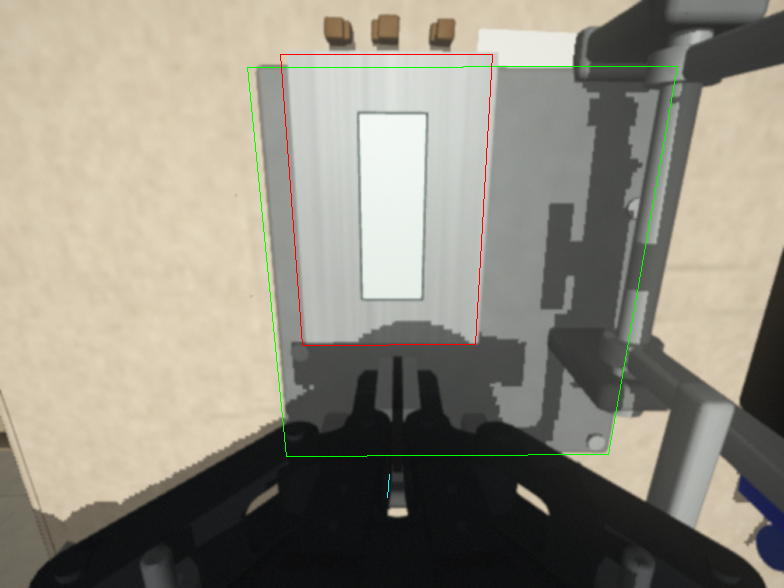

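Request:
jog_arm:
  rows:
    - {"xyz": [-1,-0.1,0.2],"delta_rot": [0.3,0,0],"fingers": 1}
    - {"xyz": [-2,-0.1,0.3],"delta_rot": [0.3,0,0],"fingers": 1}
    - {"xyz": [-3,-0.1,0.3],"delta_rot": [0.3,0,0],"fingers": 1}
    - {"xyz": [-4,-0.1,0.3],"delta_rot": [0.3,0,0],"fingers": 1}
    - {"xyz": [-5,-0.1,0.3],"delta_rot": [0.3,0,0],"fingers": 1}

```text
clock: 12.93
tcp_pos: [0.5405, -0.0732, 0.0708]
orientation: [-2.236, -2.207, -0.002]
contact_force: [-0.4, 3.6, 2.5]
grip_width: 0.0001
```

```bash
python3 -c "
from h import *
d=np.radians
go((pw([0,-.126,.07]),d(90)+PRESS[2]))"
```

```text
t 12.93 tcp [ 0.5405 -0.0732  0.0708] xyaw 89.27 tilt 0.08 F [-0.4  3.6  2.5] w 0.0001
  xyz cm [-1.73 -0.2   0.08]  rot [ 0.05 -0.06 -0.2 ] d mm 17
```

Request:
jog_arm:
  rows:
    - {"xyz": [-0.6,0,0],"delta_rot": [0,0,0],"fingers": 1}
    - {"xyz": [-1.2,0,0],"delta_rot": [0,0,0],"fingers": 1}
    - {"xyz": [-1.7,0,0],"delta_rot": [0,0,0],"fingers": 1}
    - {"xyz": [-2,0,0],"delta_rot": [0,0,0],"fingers": 1}
    - {"xyz": [-2.1,0,0],"delta_rot": [0,0,0],"fingers": 1}

```text
clock: 13.35
tcp_pos: [0.5401, -0.0922, 0.0707]
orientation: [-2.233, -2.207, -0.005]
contact_force: [-0.6, 7.8, 1.1]
grip_width: 0.0001
```

```bash
python3 -c "
from h import *
d=np.radians
go((pw([0,-.126,.07]),d(90)+PRESS[2]))
im=imaging.grab_frame('scene');cv2.imwrite('pics/s12.png',cv2.resize(im[130:300,200:370],None,fx=3.5,fy=3.5))"
```

```text
t 13.35 tcp [ 0.5401 -0.0922  0.0707] xyaw 89.34 tilt 0.23 F [-0.6  7.8  1.1] w 0.0001
  xyz cm [ 0.16 -0.18  0.07]  rot [ 0.03 -0.22 -0.12] d mm 3
```

View pics/s12.png

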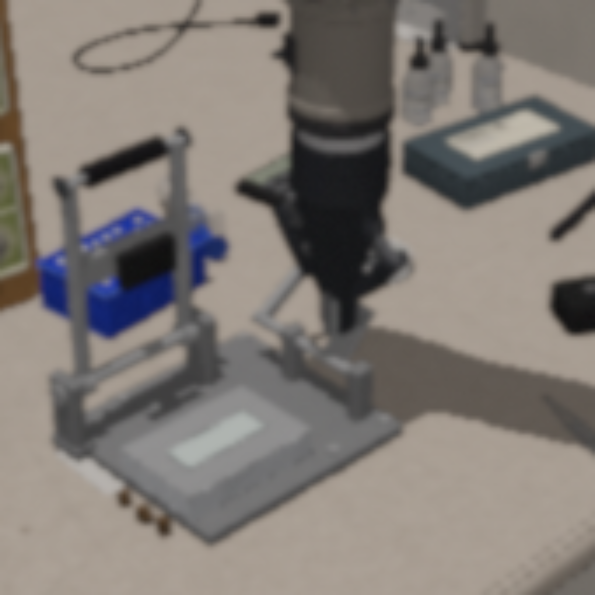

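Request:
jog_arm:
  rows:
    - {"xyz": [-0.3,0,0],"delta_rot": [0,0,0],"fingers": 1}
    - {"xyz": [-0.5,0,0],"delta_rot": [0,0,0],"fingers": 1}
    - {"xyz": [-0.5,0,0],"delta_rot": [0,0,0],"fingers": 1}
    - {"xyz": [0,0,0],"delta_rot": [0,0,0],"fingers": 1}
    - {"xyz": [1.5,0,-1],"delta_rot": [0,0,0],"fingers": 1}

```text
clock: 13.82
tcp_pos: [0.5386, -0.0792, 0.0794]
orientation: [-2.234, -2.203, 0.001]
contact_force: [-0.1, -0.3, -0.4]
grip_width: 0.0001
```

Request:
jog_arm:
  rows:
    - {"xyz": [1.5,0,-2],"delta_rot": [0,0,0],"fingers": 0.8}
    - {"xyz": [3,0,-5],"delta_rot": [0,0,0],"fingers": 0.5}
    - {"xyz": [4,0,-9],"delta_rot": [0,0,0],"fingers": 0.3}
    - {"xyz": [5,0,-13],"delta_rot": [0,0,0],"fingers": 0.3}
    - {"xyz": [6,0,-17],"delta_rot": [0,0,0],"fingers": 0.3}

```text
clock: 14.23
tcp_pos: [0.5394, -0.0185, 0.2521]
orientation: [-2.234, -2.204, 0.002]
contact_force: [1.2, -0.7, 0.3]
grip_width: 0.0593
```

```bash
python3 wl.py w13 "(.5395,.0355,-.0094)" "(.5205,.3485,.157)" "dict(a=(0,0,560,420,1.4))"; python3 -c "
from h import *
d=np.radians
go((pw([.095,0,.30]),d(90)+PRESS[2]),(pw([.095,0,.213]),d(90)+PRESS[2]))
im=imaging.grab_frame('scene');cv2.imwrite('pics/s13.png',cv2.resize(im[130:300,200:370],None,fx=3.5,fy=3.5))"
```

```text
drift 0.009507616449035763
t 14.28 tcp [ 0.5439 -0.0154  0.2607] xyaw 89.37 tilt 0.58 F [4.2 2.  6.8] w 0.0598
  xyz cm [ 5.12  9.05 -3.83]  rot [ 0.56 -0.17 -0.09] d mm 111
  xyz cm [5.09 8.96 4.87]  rot [ 0.56 -0.17 -0.09] d mm 114
```

View pics/w13a.png

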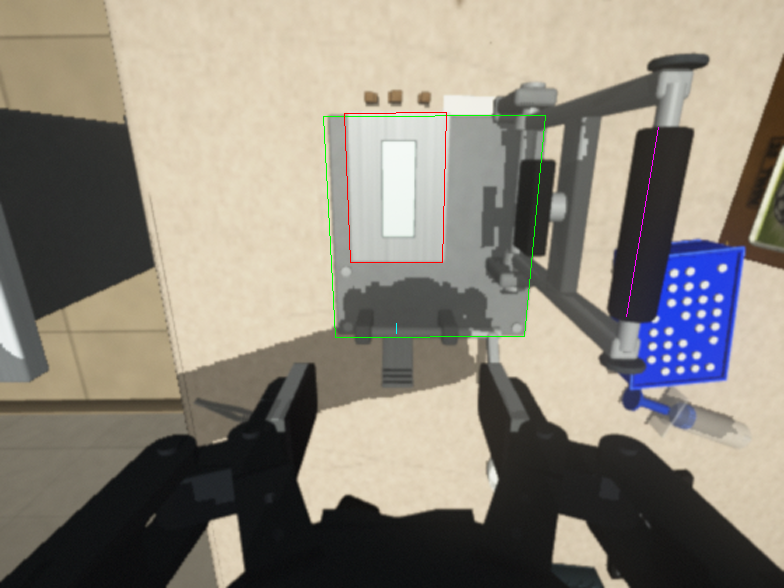

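View pics/s13.png

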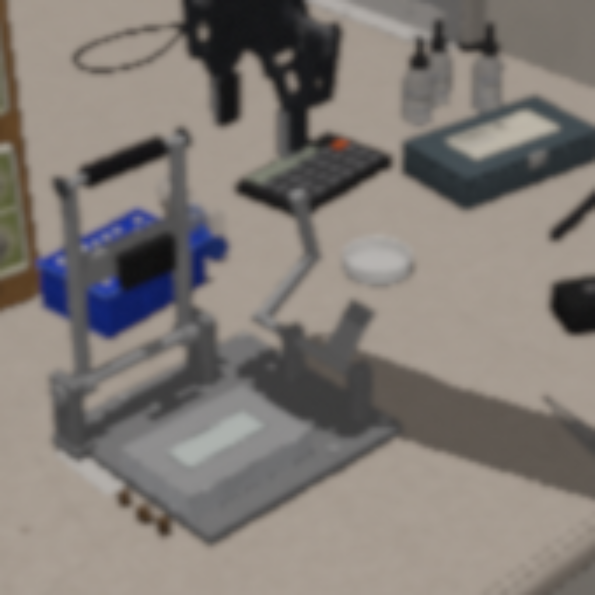

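Request:
jog_arm:
  rows:
    - {"xyz": [0.8,0.8,-1.5],"delta_rot": [0.3,0,0],"fingers": 0.2}
    - {"xyz": [2,3,-3.5],"delta_rot": [0.6,-0.2,0],"fingers": 0.2}
    - {"xyz": [3.5,6,-4],"delta_rot": [0.6,-0.2,0],"fingers": 0.2}
    - {"xyz": [4.8,8.8,-4],"delta_rot": [0.6,-0.2,0],"fingers": 0.2}
    - {"xyz": [5.1,9.3,-4],"delta_rot": [0.6,-0.2,0],"fingers": 0.2}

```text
clock: 14.75
tcp_pos: [0.6401, 0.0363, 0.2989]
orientation: [2.231, 2.21, 0.003]
contact_force: [-1.3, -0.3, -0.7]
grip_width: 0.0684
```

```bash
sleep 0; python3 -c "
from h import *
[imaging.grab_frame('top') for _ in range(2)]"; python3 wl.py w14 "(.5415,.0355,-.0094)" "(.5205,.3485,.157)" "dict(a=(0,0,560,420,1.4))"; python3 -c "
from h import *
d=np.radians
go(([.637,.0355,.213],d(90)+PRESS[2]))
im=imaging.grab_frame('scene');cv2.imwrite('pics/s14.png',cv2.resize(im[100:300,180:380],None,fx=3,fy=3))"
```

```text
drift 0.0012099106000866974
t 14.9 tcp [0.6365 0.0336 0.2978] xyaw 89.39 tilt 0.15 F [-0.1 -1.  -0. ] w 0.0681
  xyz cm [0.2  0.07 8.48]  rot [-0.12  0.08 -0.07] d mm 85
```

View pics/w14a.png

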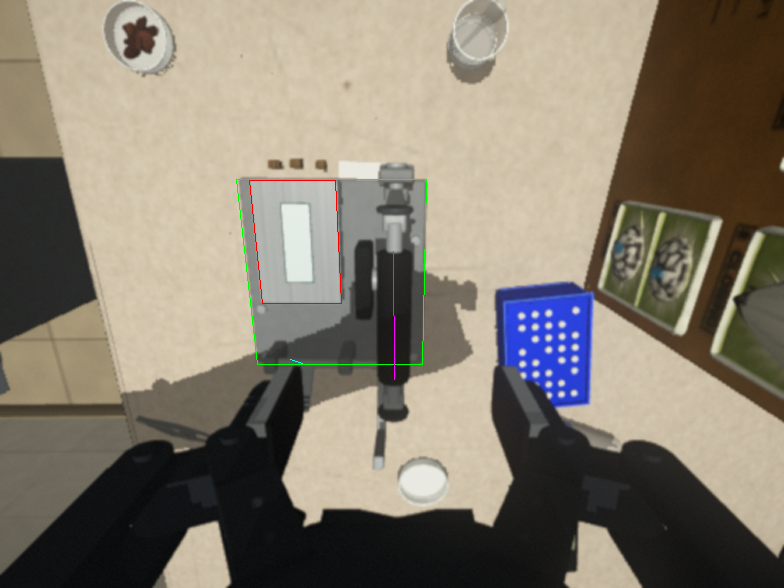

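View pics/s14.png

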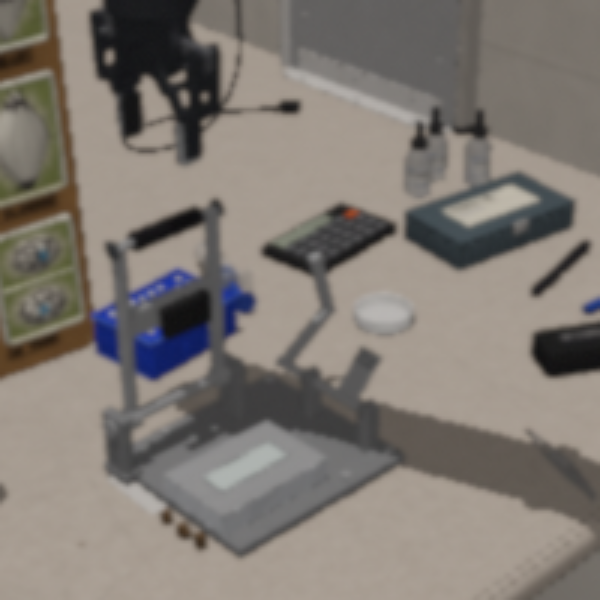

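Request:
jog_arm:
  rows:
    - {"xyz": [0,0,2],"delta_rot": [-0.1,0.1,0],"fingers": 0.2}
    - {"xyz": [0.1,0,4.5],"delta_rot": [-0.1,0.1,0],"fingers": 0.2}
    - {"xyz": [0.1,0,7],"delta_rot": [-0.1,0.1,0],"fingers": 0.2}
    - {"xyz": [0.1,0,8.3],"delta_rot": [-0.1,0.1,0],"fingers": 0.2}
    - {"xyz": [0.1,0,8.4],"delta_rot": [-0.1,0.1,0],"fingers": 0.2}

```text
clock: 15.37
tcp_pos: [0.6331, 0.0322, 0.211]
orientation: [-2.233, -2.205, 0.009]
contact_force: [-0.8, -0.0, 0.3]
grip_width: 0.0683
```

```bash
python3 -c "
from h import *
d=np.radians
go(([.6365,.0345,.213],d(90)+PRESS[2]))
"; python3 wl.py w15 "(.5415,.0355,-.0094)" "(.5205,.3485,.157)" "dict(a=(0,0,560,420,1.4))"
```

```text
t 15.37 tcp [0.6331 0.0322 0.211 ] xyaw 89.29 tilt 0.37 F [-0.8 -0.   0.3] w 0.0683
  xyz cm [ 0.23  0.33 -0.2 ]  rot [-0.36  0.1  -0.17] d mm 5
drift 0.0021247207851764044
```

View pics/w15a.png

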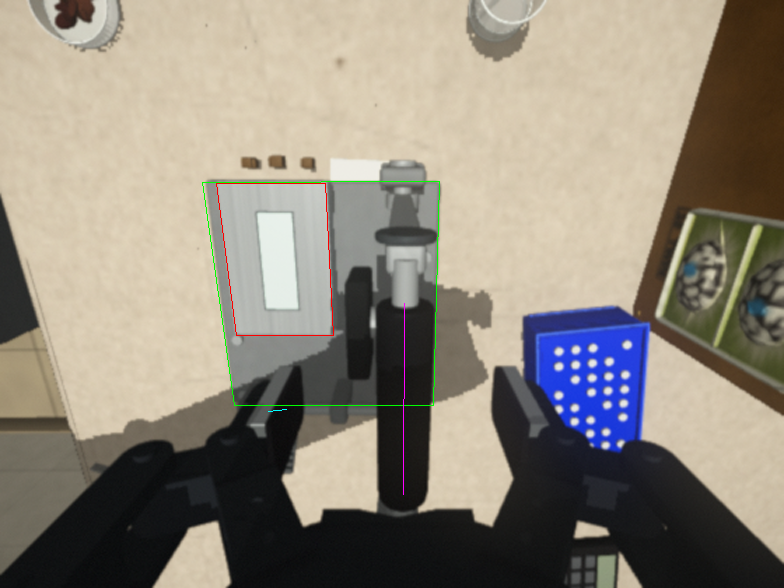

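Request:
jog_arm:
  rows:
    - {"xyz": [0.2,0.3,-0.2],"delta_rot": [-0.4,0.1,0],"fingers": 0.2}
    - {"xyz": [0.2,0.3,-0.2],"delta_rot": [-0.4,0.1,0],"fingers": 0.6}
    - {"xyz": [0.2,0.3,-0.2],"delta_rot": [-0.4,0.1,0],"fingers": 1}
    - {"xyz": [0.2,0.3,-0.2],"delta_rot": [-0.4,0.1,0],"fingers": 1}
    - {"xyz": [0.2,0.3,-0.2],"delta_rot": [-0.4,0.1,0],"fingers": 1}
  grip_force: 40

```text
clock: 15.83
tcp_pos: [0.6375, 0.0347, 0.2156]
orientation: [2.233, 2.206, 0.005]
contact_force: [-7.7, -0.4, 0.1]
grip_width: 0.0198
```

Request:
jog_arm:
  rows:
    - {"xyz": [0,0,0],"delta_rot": [0,0,0],"fingers": 1}
    - {"xyz": [0,0,0],"delta_rot": [0,0,0],"fingers": 1}
    - {"xyz": [0,0,0],"delta_rot": [0,0,0],"fingers": 1}
    - {"xyz": [0,0,0],"delta_rot": [0,0,0],"fingers": 1}
    - {"xyz": [0,0,0],"delta_rot": [0,0,0],"fingers": 1}

```text
clock: 16.25
tcp_pos: [0.6362, 0.0347, 0.2155]
orientation: [2.234, 2.207, 0.001]
contact_force: [-6.3, -1.2, 2.4]
grip_width: 0.0167
```

```bash
cat >> h.py <<'E'
H=np.array([.6365,.0346]); 
def arc(*ths,off=None):
    c,s=np.cos(PRESS[2]),np.sin(PRESS[2]); b=np.array([H[0],H[1],.062])
    if off is None: off=np.array([0,0,-.019])
    go(*[(b+np.array([-.17*np.sin(t)*c,-.17*np.sin(t)*s,.17*np.cos(t)])+off,np.pi/2+PRESS[2]) for t in ths])
E
python3 -c "
from h import *
arc(0,.1,.2,.3,.4,.5)
im=imaging.grab_frame('scene');cv2.imwrite('pics/s16.png',cv2.resize(im[100:300,180:380],None,fx=3,fy=3))"
```

```text
t 16.25 tcp [0.6362 0.0347 0.2155] xyaw 89.3 tilt 0.07 F [-6.3 -1.2  2.4] w 0.0167
  xyz cm [-0.01  0.03  0.25]  rot [ 0.07 -0.   -0.16] d mm 3
  xyz cm [-0.02 -1.66  0.33]  rot [ 0.07 -0.   -0.16] d mm 17
  xyz cm [-0.02 -3.35  0.58]  rot [ 0.07 -0.   -0.16] d mm 34
  xyz cm [-0.03 -4.99  1.  ]  rot [ 0.07 -0.   -0.16] d mm 51
  xyz cm [-0.03 -6.59  1.58]  rot [ 0.07 -0.   -0.16] d mm 68
  xyz cm [-0.04 -8.12  2.32]  rot [ 0.07 -0.   -0.16] d mm 84
```

View pics/s16.png

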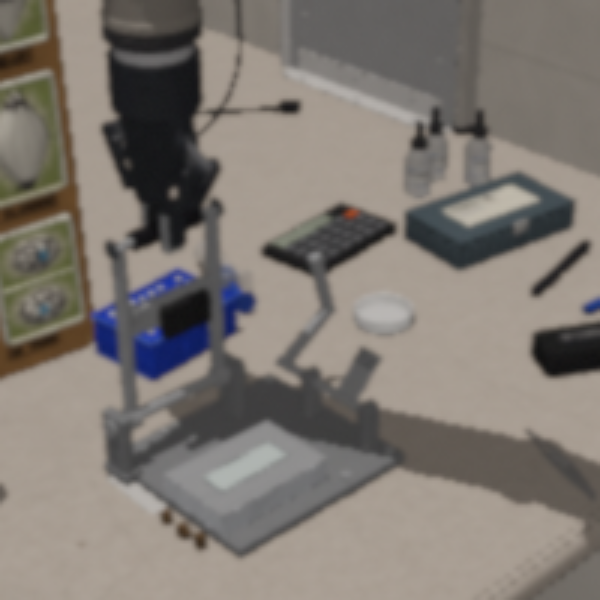

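Request:
jog_arm:
  rows:
    - {"xyz": [0,-0.85,0],"delta_rot": [0,0,0],"fingers": 1}
    - {"xyz": [0,-2.1,0.15],"delta_rot": [0,0,0],"fingers": 1}
    - {"xyz": [0,-3.4,0.35],"delta_rot": [0,0,0],"fingers": 1}
    - {"xyz": [0,-4.6,0.65],"delta_rot": [0,0,0],"fingers": 1}
    - {"xyz": [0,-5.8,1.05],"delta_rot": [0,0,0],"fingers": 1}

```text
clock: 16.72
tcp_pos: [0.579, 0.0358, 0.2059]
orientation: [2.233, 2.205, 0.007]
contact_force: [4.1, 0.1, 0.5]
grip_width: 0.0167
```

```bash
sed -i 's/^H=.*/H=np.array([.6358,.0347])/; s/-.019\]/-.0168]/' h.py
python3 -c "
from h import *
arc(.3,.35,.4,.45,.5,.55,.6,.65,.7,.8)"
```

```text
t 16.72 tcp [0.579  0.0358 0.2059] xyaw 89.3 tilt 0.33 F [4.1 0.1 0.5] w 0.0167
  xyz cm [-0.06  0.65 -0.16]  rot [ 0.33 -0.05 -0.16] d mm 7
  xyz cm [-0.06 -0.15  0.1 ]  rot [ 0.33 -0.05 -0.16] d mm 2
  xyz cm [-0.06 -0.95  0.41]  rot [ 0.33 -0.05 -0.16] d mm 10
  xyz cm [-0.07 -1.72  0.75]  rot [ 0.33 -0.05 -0.16] d mm 19
  xyz cm [-0.07 -2.48  1.14]  rot [ 0.33 -0.05 -0.16] d mm 27
  xyz cm [-0.07 -3.22  1.56]  rot [ 0.33 -0.05 -0.16] d mm 36
  xyz cm [-0.07 -3.93  2.02]  rot [ 0.33 -0.05 -0.16] d mm 44
  xyz cm [-0.08 -4.63  2.51]  rot [ 0.33 -0.05 -0.16] d mm 53
  xyz cm [-0.08 -5.29  3.04]  rot [ 0.33 -0.05 -0.16] d mm 61
  xyz cm [-0.08 -6.54  4.19]  rot [ 0.33 -0.05 -0.16] d mm 78
```

Request:
jog_arm:
  rows:
    - {"xyz": [0,-1,0.4],"delta_rot": [0.3,0,0],"fingers": 1}
    - {"xyz": [0,-2.2,1],"delta_rot": [0.3,0,0],"fingers": 1}
    - {"xyz": [0,-3.3,1.6],"delta_rot": [0.3,0,0],"fingers": 1}
    - {"xyz": [0,-4.3,2.3],"delta_rot": [0.3,0,0],"fingers": 1}
    - {"xyz": [0,-5.3,3],"delta_rot": [0.3,0,0],"fingers": 1}

```text
clock: 17.13
tcp_pos: [0.5271, 0.0368, 0.1766]
orientation: [2.234, 2.206, 0.007]
contact_force: [6.3, 0.2, -0.3]
grip_width: 0.0167
```

```bash
python3 -c "
from h import *
arc(.7,.8,.87,.95,1.02,1.1,1.2)
im=imaging.grab_frame('scene');cv2.imwrite('pics/s17.png',cv2.resize(im[100:300,180:380],None,fx=3,fy=3))"
```

```text
t 17.13 tcp [0.5271 0.0368 0.1766] xyaw 89.3 tilt 0.27 F [ 6.3  0.2 -0.3] w 0.0167
  xyz cm [-0.11 -0.08  0.14]  rot [ 0.26 -0.09 -0.17] d mm 2
  xyz cm [-0.12 -1.32  1.29]  rot [ 0.26 -0.09 -0.17] d mm 19
  xyz cm [-0.12 -2.13  2.17]  rot [ 0.26 -0.09 -0.17] d mm 30
  xyz cm [-0.12 -2.97  3.24]  rot [ 0.26 -0.09 -0.17] d mm 44
  xyz cm [-0.13 -3.63  4.23]  rot [ 0.26 -0.09 -0.17] d mm 56
  xyz cm [-0.13 -4.3   5.41]  rot [ 0.26 -0.09 -0.17] d mm 69
  xyz cm [-0.13 -5.    6.96]  rot [ 0.26 -0.09 -0.17] d mm 86
```

View pics/s17.png

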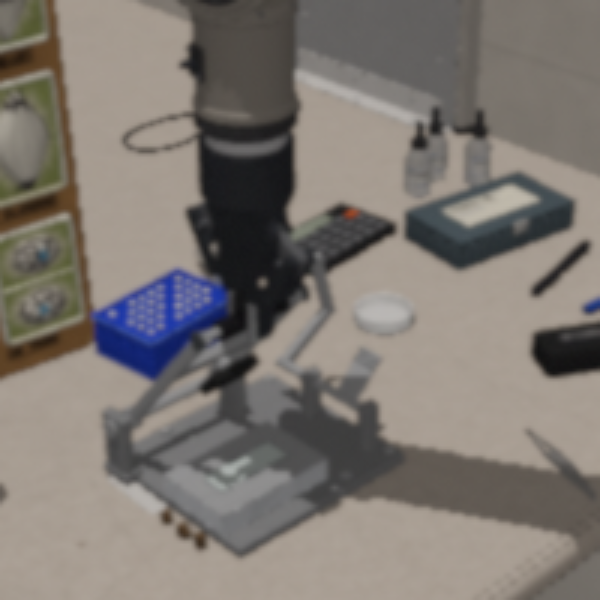

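Request:
jog_arm:
  rows:
    - {"xyz": [-0.1,-0.95,0.95],"delta_rot": [0.3,-0.1,0],"fingers": 1}
    - {"xyz": [-0.1,-1.9,1.9],"delta_rot": [0.3,-0.1,0],"fingers": 1}
    - {"xyz": [-0.1,-2.75,2.95],"delta_rot": [0.3,-0.1,0],"fingers": 1}
    - {"xyz": [-0.1,-3.45,3.95],"delta_rot": [0.3,-0.1,0],"fingers": 1}
    - {"xyz": [-0.1,-4.15,5.1],"delta_rot": [0.3,-0.1,0],"fingers": 1}

```text
clock: 17.6
tcp_pos: [0.4849, 0.0375, 0.1249]
orientation: [-2.234, -2.209, -0.002]
contact_force: [4.3, 2.0, 3.6]
grip_width: 0.0168
```

```bash
python3 -c "
from h import *
arc(1.08,1.16,1.24,1.32,1.4,1.48,1.57)"
```

```text
t 17.6 tcp [0.4849 0.0375 0.1249] xyaw 89.35 tilt 0.08 F [4.3 2.  3.6] w 0.0168
  xyz cm [-0.14  0.09 -0.04]  rot [ 0.04 -0.06 -0.11] d mm 2
  xyz cm [-0.14 -0.5   1.18]  rot [ 0.04 -0.06 -0.11] d mm 13
  xyz cm [-0.15 -0.99  2.45]  rot [ 0.04 -0.06 -0.11] d mm 26
  xyz cm [-0.15 -1.38  3.75]  rot [ 0.04 -0.06 -0.11] d mm 40
  xyz cm [-0.15 -1.67  5.08]  rot [ 0.04 -0.06 -0.11] d mm 53
  xyz cm [-0.15 -1.85  6.43]  rot [ 0.04 -0.06 -0.11] d mm 67
  xyz cm [-0.16 -1.92  7.95]  rot [ 0.04 -0.06 -0.11] d mm 82
```

Request:
jog_arm:
  rows:
    - {"xyz": [-0.1,-0.5,1.2],"delta_rot": [0,0,0],"fingers": 1}
    - {"xyz": [-0.1,-1,2.45],"delta_rot": [0,0,0],"fingers": 1}
    - {"xyz": [-0.1,-1.4,3.75],"delta_rot": [0,0,0],"fingers": 1}
    - {"xyz": [-0.1,-1.7,5.1],"delta_rot": [0,0,0],"fingers": 1}
    - {"xyz": [-0.1,-1.85,6.4],"delta_rot": [0,0,0],"fingers": 1}

```text
clock: 18.02
tcp_pos: [0.4661, 0.0379, 0.061]
orientation: [-2.233, -2.209, -0.003]
contact_force: [-1.9, 3.3, 7.3]
grip_width: 0.0168
```

```bash
python3 -c "
from h import *
arc(1.48,1.57,1.6)"
```

```text
t 18.02 tcp [0.4661 0.0379 0.061 ] xyaw 89.39 tilt 0.12 F [-1.9  3.3  7.3] w 0.0168
  xyz cm [-0.16  0.04  0.03]  rot [ 0.04 -0.11 -0.07] d mm 2
  xyz cm [-0.16 -0.03  1.56]  rot [ 0.04 -0.11 -0.07] d mm 16
  xyz cm [-0.16 -0.02  2.07]  rot [ 0.04 -0.11 -0.07] d mm 21
```

Request:
jog_arm:
  rows:
    - {"xyz": [-0.1,0,0.6],"delta_rot": [0,0,0],"fingers": 1}
    - {"xyz": [-0.1,0,1.1],"delta_rot": [0,0,0],"fingers": 1}
    - {"xyz": [-0.1,0,1.5],"delta_rot": [0,0,0],"fingers": 1}
    - {"xyz": [-0.1,0,1.8],"delta_rot": [0,0,0],"fingers": 1}
    - {"xyz": [-0.1,0,1.8],"delta_rot": [0,0,0],"fingers": 1}

```text
clock: 18.43
tcp_pos: [0.4654, 0.0379, 0.0437]
orientation: [-2.231, -2.209, -0.001]
contact_force: [-7.6, 2.3, 20.1]
grip_width: 0.0166
```

```bash
python3 -c "
from h import *
arc(1.5,1.57)
im=imaging.grab_frame('scene');cv2.imwrite('pics/s18.png',cv2.resize(im[130:300,200:370],None,fx=3.5,fy=3.5))
im=imaging.grab_frame('wrist');cv2.imwrite('pics/w18.png',im)"
```

```text
t 18.43 tcp [0.4654 0.0379 0.0437] xyaw 89.43 tilt 0.11 F [-7.6  2.3 20.1] w 0.0166
  xyz cm [-0.16  0.08 -1.35]  rot [-0.04 -0.1  -0.03] d mm 14
  xyz cm [-0.16  0.04 -0.17]  rot [-0.04 -0.1  -0.03] d mm 2
```

View pics/s18.png

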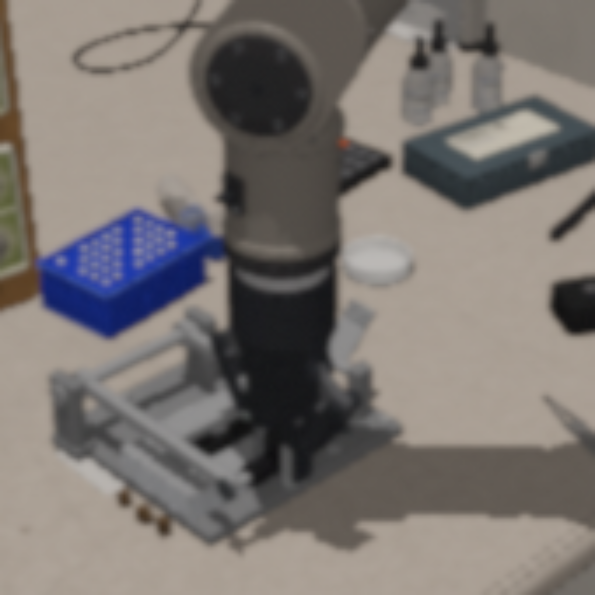

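View pics/w18.png

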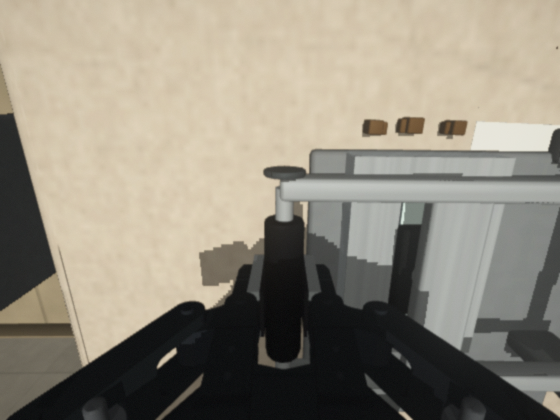

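The lever lies flat over the bed, with the roller between the pads, the catch tab still out and the chips on the worktop. The vertical force rose to 20 N, so the lever is on its stop. I hold it with a small downward push.

Request:
jog_arm:
  rows:
    - {"xyz": [0,0,0.15],"delta_rot": [0,0,0],"fingers": 1}
    - {"xyz": [0,0,0.15],"delta_rot": [0,0,0],"fingers": 1}
    - {"xyz": [0,0,0.15],"delta_rot": [0,0,0],"fingers": 1}
    - {"xyz": [0,0,0.15],"delta_rot": [0,0,0],"fingers": 1}
    - {"xyz": [0,0,0.15],"delta_rot": [0,0,0],"fingers": 1}

```text
clock: 18.95
tcp_pos: [0.4654, 0.0379, 0.0439]
orientation: [-2.232, -2.21, -0.0]
contact_force: [-5.9, 0.8, 19.3]
grip_width: 0.0166
```

```bash
python3 -c "
from h import *
arc(1.57)
im=imaging.grab_frame('top');cv2.imwrite('pics/t19.png',cv2.resize(im[130:270,150:410],None,fx=3,fy=3))
imaging.grab_frame('scene')
for q in ('scraper','chip_0','petri_seeds','petri_empty','beaker','power_brick','tweezers'):
  l=imaging.tip_of('scene',q); print(q,[(round(x['conf'],2),np.round(atz('scene',x['position'],0),3)) for x in l[:3 if q=='chip_0' else 1]])
arc(1.57)"
```

```text
t 18.95 tcp [0.4654 0.0379 0.0439] xyaw 89.43 tilt 0.06 F [-5.9  0.8 19.3] w 0.0166
  xyz cm [-0.16  0.04 -0.15]  rot [-0.04 -0.05 -0.04] d mm 2
scraper [(0.77, array([0.523, 0.333, 0.   ]))]
chip_0 [(0.61, array([0.554, 0.105, 0.   ])), (0.5, array([ 0.526,  0.102, -0.   ])), (0.39, array([0.566, 0.104, 0.   ]))]
petri_seeds [(0.69, array([0.398, 0.221, 0.   ]))]
petri_empty [(0.72, array([ 0.664, -0.266,  0.   ]))]
beaker [(0.97, array([ 0.688,  0.21 , -0.   ]))]
power_brick []
tweezers [(0.64, array([ 0.373, -0.2  ,  0.   ]))]
t 19.4 tcp [0.4654 0.038  0.0439] xyaw 89.43 tilt 0.06 F [-6.3 -0.2 18.6] w 0.0165
  xyz cm [-0.17  0.04 -0.15]  rot [-0.04 -0.05 -0.03] d mm 2
```

View pics/t19.png

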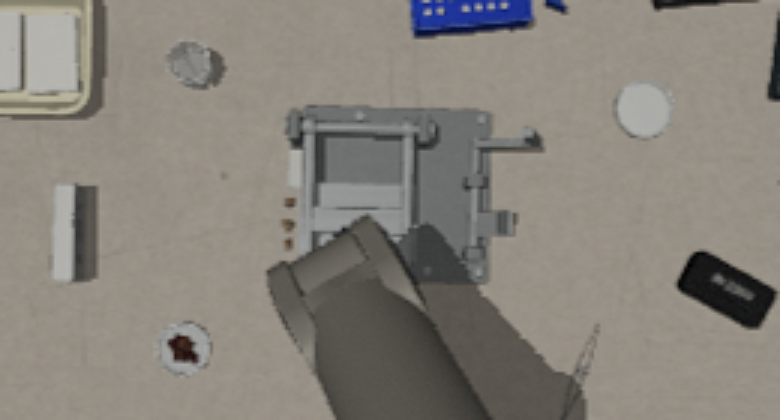

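The top view shows the lever flat over the bed (yoke at 300–440, 110–240) and the catch hook and tab flipped out to the right (520,135 and 510,222). The chips are on the worktop at (290,225), the scraper stands upright at (65,232), and the bystanders are where they were. Handing in.

```bash
python3 -c "
from h import *
print(r.hand_in()); go()"
```

```text
the job is handed in; nothing more can be done
None
the job is handed in; nothing more can be done
```

I handed the job in at about 19.4 s of the 72 s allowed, with the arm still holding the lever down. Hand-in returned no verdict.

- **Sweeping:** I gripped the scraper block and swept all three chips off the bed's left edge in one pass. They lie on the worktop at about x 0.53–0.57, y 0.10. I then stood the block back upright on the worktop at about (0.525, 0.332).
- **Catch:** I flipped it outward to its stop with closed fingers, where the force rose to about 8 N. The later pictures show it still fully out.
- **Lever:** I gripped the roller and pulled it along its arc. It rests on its lower stop under about 19 N of downward push. The grip opening was 16.5 mm on the 18 mm roller.

**Last checks:** The pictures show the bed clear, the scraper upright and the lever flat.

- **Bystanders:** The two petri dishes and the tweezers measured within about 12 mm of their starting positions. The beaker read 10–18 mm off depending on which first estimate it is compared with. I did not go near it, so I put that down to detection error.
- **Power brick:** The network missed it in the last scene picture. The top view shows it apparently unmoved.
- **Not measured directly:** I judged the lever and catch angles from the tool pose, the forces and the pictures, because there is no joint readout. At the end the tool sat about 1.5 mm lower than my model of the lower stop predicted, which fits the lever being fully down.

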